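# Stop the saw, sweep the offcuts into the scrap pan, re-arm

## Task

Clear the offcuts from round the table saw: first press the emergency stop until it latches, then, with it latched, sweep every wooden offcut on the bench with the push block into the scrap pan, well inside and none over the lip; do not touch the offcuts with the fingers. Put the push block back on its mat, upright, square to the mat and with its whole sole on it, and only then turn the mushroom head clockwise and let go so that it springs right out and the saw is armed again. Do not bump the blade guard, and leave the glass jar and the paint tin where they are.

Things in the scene. Friction and masses are not known exactly. Their poses are not given: they have to be found in the camera images.
- stop_top (a point): Emergency stop of the saw: yellow box 90 x 90 mm and 60 mm high, fixed to the bench, with a red round mushroom head 40 mm across on a spring plunger in the middle of its top. This point is the top of the head on its axis: 97 mm above the bench when the head is out, about 89 mm when latched down. The head's straight side, to be gripped for turning, runs from 21 to 5 mm below this point; its underside stands 14 mm over the box when out, about 6 mm when latched. z is up.
- stop (a joint): How far the mushroom head is pressed in, m: 0 out (saw armed), 0.0105 fully in. Spring load 3 N at the start and 7 N fully in, about 9 N in all at the hardest point. Pressed past about 0.0087 it latches and stays at about 0.008 by itself; pressed less, it springs out again.
- stop_turn (a joint): Turn of the mushroom head, rad: 0 at rest, growing clockwise seen from above, stop at 0.9. A light spring (under 0.05 N m) turns it back when let go. While latched, turning it past about 0.5 frees the latch, and the head springs out once it is let go or eased.
- push_handle (a point): Push block (the sweeping tool), loose, about 0.3 kg: pale wooden sole 64 mm (x) by 120 mm (y), 36 mm high, with a dark bar handle along it on two short posts, total height 92 mm. This point is the middle of the handle bar, 78 mm above the underside of the sole; the bar is 24 mm wide (x), 90 mm long (y) and 28 mm high, free between the posts over 54 mm with a gap of 28 mm over the sole. y runs along the block, x across it (either long side pushes), z is up.
- push_block: The whole push block; origin at the middle of the sole's underside, axes as for its handle point.
- mat: Black rubber mat, the push block's place, fixed to the bench: 120 mm (x) by 200 mm (y), 4 mm thick; origin at the middle of its underside. The push block stands on it at the start, along its y.
- scrap_pan: Sheet-steel scrap pan screwed to the bench: 240 mm deep (x), 306 mm wide (y), walls 3 mm thick and 40 mm high on both sides and at the back (+x); the front (-x) is open. Floor 3 mm above the bench, with a sloping lip over the first 20 mm of the front (x -120 to -100 mm). Origin at the middle of its underside; its mouth faces about world +y.
- guard_front (a point): Blade guard of the table saw that is let flush into the bench (clear plastic with a black spine, over the blade): 50 mm wide in x, 240 mm long in y, 72 mm high. This point is at the foot of its long face on the robot's side, half-way along, so the guard lies from here to x + 50 mm and 122 mm either way in y. The aluminium table plate round it is flush with the bench.
- jar: Bystander: closed glass jar 72 mm across, 95 mm high; origin at its underside.
- tin: Bystander: small closed paint tin 72 mm across, 80 mm high; origin at its underside.
- off_block_mid (a point): Offcut, may be absent: pale pine block 62 x 45 x 35 mm (x, y, z), loose, 50 to 65 g; point at its centre, half-way up (z up when it lies as at the start).
- off_strip_mid (a point): Offcut, may be absent: dark hardwood strip end 72 x 36 x 24 mm, loose, 50 to 65 g; point at its centre, half-way up (z up when it lies as at the start).
- off_ply_mid (a point): Offcut, may be absent: faced plywood scrap 66 x 44 x 24 mm, loose, 50 to 65 g; point at its centre, half-way up (z up when it lies as at the start).
- off_step_mid (a point): Offcut, may be absent: rebated (step-shaped) moulding end 66 x 44 mm, 18 mm high on one long side and 34 mm on the other, loose, 50 to 65 g; point at its centre, half-way up (z up when it lies as at the start).
- off_leg_mid (a point): Offcut, may be absent: round slice of a chair leg, 60 mm across and 32 mm high, lying on its flat face, loose, 50 to 65 g; point at its centre, half-way up (z up when it lies as at the start).
- off_post_mid (a point): Offcut, may be absent: dark post end 60 x 40 x 38 mm, loose, 50 to 65 g; point at its centre, half-way up (z up when it lies as at the start).
- off_rail_mid (a point): Offcut, may be absent: pale rail end 70 x 38 x 30 mm, loose, 50 to 65 g; point at its centre, half-way up (z up when it lies as at the start).
- off_slab_mid (a point): Offcut, may be absent: brown board end 64 x 48 x 22 mm, loose, 50 to 65 g; point at its centre, half-way up (z up when it lies as at the start).

How it is judged (in metres and radians):
On the way, in this order (a step that is already met when the one before it is completed fails the run):
1. the emergency stop is latched down (value of joint stop above 0.007 m and contact force between each of the fingers, the arm and stop_turn below 0.2 N), for 0.3 s.
2. every offcut present is in the scrap pan, with the stop still latched (x of off_block_mid in the frame of scrap_pan between -0.098 and 0.12 m and y of off_block_mid in the frame of scrap_pan between -0.15 and 0.15 m and height (world z) of each of off_block_mid, off_strip_mid, off_ply_mid, off_step_mid, off_leg_mid, off_post_mid, off_rail_mid, off_slab_mid below 0.065 m and x of off_strip_mid in the frame of scrap_pan between -0.098 and 0.12 m and y of off_strip_mid in the frame of scrap_pan between -0.15 and 0.15 m and x of off_ply_mid in the frame of scrap_pan between -0.098 and 0.12 m and y of off_ply_mid in the frame of scrap_pan between -0.15 and 0.15 m and x of off_step_mid in the frame of scrap_pan between -0.098 and 0.12 m and y of off_step_mid in the frame of scrap_pan between -0.15 and 0.15 m and x of off_leg_mid in the frame of scrap_pan between -0.098 and 0.12 m and y of off_leg_mid in the frame of scrap_pan between -0.15 and 0.15 m and x of off_post_mid in the frame of scrap_pan between -0.098 and 0.12 m and y of off_post_mid in the frame of scrap_pan between -0.15 and 0.15 m and x of off_rail_mid in the frame of scrap_pan between -0.098 and 0.12 m and y of off_rail_mid in the frame of scrap_pan between -0.15 and 0.15 m and x of off_slab_mid in the frame of scrap_pan between -0.098 and 0.12 m and y of off_slab_mid in the frame of scrap_pan between -0.15 and 0.15 m and value of joint stop above 0.007 m), for 0.2 s.
3. the push block is back on its mat and let go, with the offcuts in the pan and the stop still latched (all of step 2 and x of push_handle in the frame of mat between -0.035 and 0.035 m and y of push_handle in the frame of mat between -0.042 and 0.042 m and height (world z) of push_handle between 0.076 and 0.088 m and angle between push_handle's own z axis and vertical below 0.1 rad and angle between the y axis of push_handle and the y axis of mat, either way round below 0.4 rad and contact force between the fingers and push_block below 0.2 N), for 0.2 s.
4. the mushroom head has been turned and is right out again (value of joint stop below 0.002 m and value of joint stop_turn below 0.15 rad), for 0.2 s.
At the end, for the whole second after the job is handed in: Every offcut present lies at rest in the pan, its centre 22 mm or more behind the front edge; the push block stands let go and upright on its mat, within 35 mm (x) and 42 mm (y) of its middle and 0.4 rad of its direction; the mushroom head is out within 2 mm and turned back within 0.15 rad (all of step 4 and x of off_block_mid in the frame of scrap_pan between -0.098 and 0.12 m and y of off_block_mid in the frame of scrap_pan between -0.15 and 0.15 m and height (world z) of each of off_block_mid, off_strip_mid, off_ply_mid, off_step_mid, off_leg_mid, off_post_mid, off_rail_mid, off_slab_mid below 0.065 m and x of off_strip_mid in the frame of scrap_pan between -0.098 and 0.12 m and y of off_strip_mid in the frame of scrap_pan between -0.15 and 0.15 m and x of off_ply_mid in the frame of scrap_pan between -0.098 and 0.12 m and y of off_ply_mid in the frame of scrap_pan between -0.15 and 0.15 m and x of off_step_mid in the frame of scrap_pan between -0.098 and 0.12 m and y of off_step_mid in the frame of scrap_pan between -0.15 and 0.15 m and x of off_leg_mid in the frame of scrap_pan between -0.098 and 0.12 m and y of off_leg_mid in the frame of scrap_pan between -0.15 and 0.15 m and x of off_post_mid in the frame of scrap_pan between -0.098 and 0.12 m and y of off_post_mid in the frame of scrap_pan between -0.15 and 0.15 m and x of off_rail_mid in the frame of scrap_pan between -0.098 and 0.12 m and y of off_rail_mid in the frame of scrap_pan between -0.15 and 0.15 m and x of off_slab_mid in the frame of scrap_pan between -0.098 and 0.12 m and y of off_slab_mid in the frame of scrap_pan between -0.15 and 0.15 m and x of push_handle in the frame of mat between -0.035 and 0.035 m and y of push_handle in the frame of mat between -0.042 and 0.042 m and height (world z) of push_handle between 0.076 and 0.088 m and angle between push_handle's own z axis and vertical below 0.1 rad and angle between the y axis of push_handle and the y axis of mat, either way round below 0.4 rad and contact force between the fingers and push_block below 0.2 N and linear speed of each of off_block, off_strip, off_ply, off_step, off_leg, off_post, off_rail, off_slab, push_block below 0.02 m/s); the robot touches nothing.
It fails at once if an offcut is touched with the fingers (over 1 N) (contact force between the fingers and off_block above 1 N or contact force between the fingers and off_strip above 1 N or contact force between the fingers and off_ply above 1 N or contact force between the fingers and off_step above 1 N or contact force between the fingers and off_leg above 1 N or contact force between the fingers and off_post above 1 N or contact force between the fingers and off_rail above 1 N or contact force between the fingers and off_slab above 1 N).
It fails at once if the blade guard is bumped by the arm or the push block (over 5 N) (contact force between any of the arm, the fingers, push_block and saw above 5 N).
It fails at once if the jar or the tin is shifted by more than 20 mm (distance of any of jar, tin from where it was at the start of the episode above 0.02 m).
Of off_block, off_strip, off_ply, off_step, off_leg, off_post, off_rail, off_slab only 5 to 7 are there at a start; the rules pass over those that are not, and their reading is None.
At some moment in a run one of off_block, off_strip, off_ply, off_step, off_leg, off_post, off_rail, off_slab, push_block may be knocked a few centimetres aside while the robot is not near it.
Once in a run the grip may slacken for a moment while it holds something.
It also fails if it takes over 210 s, if anything falls off the work surface, if the arm or the gripper's body presses on something with over 40 N, if the wrist force passes 120 N, or if a joint passes its speed limit or range.

## Robot

A 6-joint arm with a two-finger parallel gripper is mounted at the origin on the work surface. World frame = base frame: x ahead of the robot, y to its left, z up, the work surface at z = 0. Lengths are in mm, angles in rad, forces in N, time in s.
With the tool pointing down it reaches from about 350 to 775 mm from the base axis. Payload 7.3 kg.
Tool frame: the origin (TCP) lies midway between the tips of the shut fingers; the grasp point (between the pads) lies 19 mm behind it (bot.tcp_to_grasp is the distance from the TCP to the grasp point, in mm); z points along the fingers, y is the line along which they close (so a half turn about z gives the same grasp; the last joint's range is limited). The gripper opens to 92 mm and grips with 3 to 60 N. Pads are 19 mm wide; open, the fingers measure 130 mm over their backs; the gripper's body (75 mm by 190 mm) begins 47 mm behind the grasp point.
Start: joints at [1.159, 0.342, 1.524, -0, 1.275, -0.146], TCP at [137.893, 506.59, 193.541] pointing down, gripper open.
Joint ranges: [-2.53, 2.53], [-0.77, 2.02], [0.04, 2.7], [-1, 4.14], [0.28, 2.66], [-3.11, 3.11]. Speed limits (rad/s): [2.57, 2.57, 3.14, 3.14, 3.14, 3.14].

## Interface

Orientations are given as [roll, pitch, yaw] about the fixed x, y, z axes, in that order (R = Rz(yaw) Ry(pitch) Rx(roll)).
In Python, from plant import bot, viewer gives the robot as it stands. The module is installed in compiled form; this text tells all that it offers.
- The arm moves only by the shell command python3 -m handwheel 'ROWS'. ROWS is text: rows parted by semicolons, each of 7 numbers parted by spaces: the shift along the tool's x, y, z scaled (see below), then the turn, a rotation vector about the tool's x, y, z scaled (see below), then the opening, from -1 (shut) to 1 (fully open), so that 0 is half open. In form: tx ty tz rx ry rz gripper; .... A call has 1 to 8 rows; each row is the pose to reach, as a shift and turn from the pose commanded when the call began, along the tool's axes at that moment, turning the shorter way round; what a row does not reach only later rows make up. The controller multiplies each number of a shift by 10 cm and each number of a turn by pi rad. A row lasts 1/12 s, in which the tool goes at most 41.7 mm and 7.16 degrees, less where a joint would pass 70% of its speed; a pose out of reach is approached as far as the arm can. A call with a number of a shift or a turn outside -1 to 1 is refused whole. A call with a gripper value outside its range is refused whole. The fingers move at their own pace and stop on an object; the grip force is fixed at half the most. Time passes only in rows, so rows that repeat a pose let the fingers close. It gives the time, the measured TCP pose, the force, the opening and the grip force at its end, in the units of the state.
- bot.get_obs(): the state, without advancing time (a new reading comes with each control period).
- viewer.capture(name): name is "side" or "top"; returns a dict with "frame" (420x560x3 uint8, red, green, blue), "fov_y" (degrees; the focal length in pixels is half the picture's height over the tangent of half this angle, whatever the lens; pixels are square), "cx", "cy" (the principal point, pixels), "T" (4x4, takes a point from camera to world coordinates). Camera axes: x right, y down, z forward; pixel columns grow to the right and rows downward; lengths in mm; the calibration is good to about 2 mm. A picture is of the moment at which its call begins. There is no depth.
- bot.close_job(): hands the job in; it is judged then, once.
Trained networks look in a picture, given as the dict that the camera call returned (one of the last four; its "shot" number tells which), for a name from the list of things; names that differ only in an ending like _2 or _b are one class to them, and where a whole thing is asked for, a point or a joint stands for the part that bears it (a point fixed in the world has none). Each returns a list of dicts, best first, with "score" (0 to 1); they miss things now and then, are a little off and sometimes report something else, mostly with a low value. They report only what shows in the picture. A call takes as long as a camera call.
- viewer.recognise(target, picture): "centre" ([column, row] in pixels, amid what is visible of it).
- viewer.cut_out(target, picture): "pixels" (420x560 bool, what is visible of it) and "centre" ([column, row] in pixels, amid what is visible of it).
The state is a dict: "time": time; "joint_positions": joint angles; "dq": joint speeds; "tau": joint torques, N m; "tool_pos": TCP position; "tcp_rot": TCP orientation; "contact_force": force on the tool from outside, world axes, zero at the start; "moment": the same for the moment, N m; "grip_width": finger opening in mm; "finger_force": force on a finger pad.
Only numpy, scipy, OpenCV 4.12 (cv2) and the standard library are available. Lean on these libraries where they do the work, as an engineer would, in place of code of your own. Each camera call takes 0.05 s, during which the arm holds its last target. There are 200 camera calls.

## Working session

There is one attempt and no reset: what is moved stays moved. The work goes in short steps, Python scripts to look and compute and a shell command to move; the robot and the scene stay as the last step left them, time stands still between calls to the robot, and variables do not carry over. Pictures are saved under pics/ and viewed, at most 14 in all, crops included, and the job is handed in when it is done.

```bash
mkdir -p pics
cat > h.py <<'E'
import numpy as np, cv2
from plant import bot, viewer
def cap(n,save=None):
    p=viewer.capture(n)
    if save: cv2.imwrite('pics/'+save,p['frame'][:,:,::-1])
    return p
def ray(p,px):
    f=p['frame'].shape[0]/2/np.tan(np.radians(p['fov_y'])/2)
    T=np.array(p['T']);d=T[:3,:3]@np.array([(px[0]-p['cx'])/f,(px[1]-p['cy'])/f,1]);return T[:3,3],d
def at(p,px,z):
    o,d=ray(p,px);return o+d*(z-o[2])/d[2]
def proj(p,X):
    f=p['frame'].shape[0]/2/np.tan(np.radians(p['fov_y'])/2)
    T=np.array(p['T']);c=T[:3,:3].T@(np.array(X)-T[:3,3]);return np.array([p['cx']+f*c[0]/c[2],p['cy']+f*c[1]/c[2]])
OFF={'off_block':35,'off_strip':24,'off_ply':24,'off_step':34,'off_leg':32,'off_post':38,'off_rail':30,'off_slab':22}
def foot(p,name,z):
    """top-face centre + min-area rect of mask at height z"""
    r=viewer.cut_out(name,p)
    if not r: return None
    m=r[0]['pixels'].astype(np.uint8)
    c=np.argwhere(m)[:,::-1]
    w=np.array([at(p,q,z)[:2] for q in c],np.float32)
    return r[0]['score'],cv2.minAreaRect(w),len(c)
E
cat > m1.py <<'E'
from h import *
np.set_printoptions(precision=1,suppress=True)
s=cap('side','s0.png');t=cap('top','t0.png')
for p in (s,t): print(p['fov_y'],p['cx'],p['cy'],np.array(p['T']))
H=dict(OFF,stop_top=97,push_block=60,mat=4,scrap_pan=20,jar=60,tin=60,guard_front=40)
for n,z in H.items():
    for k,p in (('t',t),('s',s)):
        q=n+'_mid' if n in OFF else n
        r=foot(p,q,z)
        if r: print(k,n,round(r[0],2),np.array(r[1][0]),np.array(r[1][1]),round(r[1][2]),r[2])
print(bot.get_obs())
E
python3 m1.py
```

```text
55.095074664658675 282.54943803400096 209.49380111265936 [[   0.9   -0.2    0.4  202.1]
 [  -0.5   -0.5    0.8 -749.2]
 [   0.    -0.9   -0.5  609.6]
 [   0.     0.     0.     1. ]]
42.03955160853042 270.7810849854019 218.5910187860045 [[   0.    -1.     0.2  410.8]
 [  -1.    -0.    -0.    -7.7]
 [   0.    -0.2   -1.  1503.4]
 [   0.     0.     0.     1. ]]
t off_block 0.87 [588.7 114.8] [66.  46.9] 28 406
s off_block 0.9 [582.   90.7] [105.1  74.5] 30 466
t off_ply 0.67 [423.2 -14.2] [59.9 39.2] 82 323
s off_ply 0.61 [500.9 -78.1] [52.8 89.1] 4 517
t off_step 0.8 [435.5 105. ] [65.3 43.1] 58 382
s off_step 0.98 [432.3  81.3] [113.4  50.9] 56 439
t off_leg 0.97 [ 586.3 -132. ] [57.4 57. ] 1 389
s off_leg 0.74 [ 577.7 -148.1] [85.2 56.4] 58 535
t off_post 0.56 [423.1 -13.1] [57.6 39.2] 80 313
s off_post 0.63 [417.5 -36.2] [103.7  45. ] 78 522
t off_rail 0.84 [591.7  -3.4] [75.  42.9] 44 415
s off_rail 0.58 [584.1 -23.1] [107.5  52.5] 43 460
t off_slab 0.72 [ 435.2 -130.8] [46.7 62.4] 33 400
s off_slab 0.75 [ 431.8 -142.3] [64.3 74.7] 34 690
t stop_top 0.71 [ 435.  -124.1] [46.1 62.4]
[... 353 characters left out ...]
328.3] 86 18436
t jar 0.55 [744.3 272.9] [88.5 72. ] 29 716
s jar 0.91 [738.7 263.4] [252.5  58.6] 60 571
t tin 0.86 [759.2 187.8] [87.1 70.1] 28 689
s tin 0.74 [748.4 163.5] [201.2  70.2] 59 690
t guard_front 0.89 [752.5 -16.2] [608.3 358. ] 90 24602
s guard_front 0.61 [728.1 -61.5] [587.9 343.1] 90 15152
{'time': 1.6, 'joint_positions': array([ 1.2,  0.3,  1.5, -0. ,  1.3, -0.1]), 'dq': array([-0., -0., -0., -0., -0., -0.]), 'tau': array([  0. , -43.1, -24.4,   0.1,   0. ,   0. ]), 'tool_pos': array([137.9, 506.6, 193.6]), 'tcp_rot': array([3.1, 0. , 2.9]), 'contact_force': array([ 0.5, -0. , -0. ]), 'moment': array([ 0. , -0. ,  0.1]), 'finger_force': 0.0, 'grip_width': 91.88166657164874}
```

```bash
python3 -c "
import cv2
cv2.imwrite('pics/t0b.png',cv2.resize(cv2.imread('pics/t0.png'),(800,600),interpolation=3))
cv2.imwrite('pics/s0b.png',cv2.resize(cv2.imread('pics/s0.png'),(800,600),interpolation=3))"
```

```text
(no output)
```

View pics/t0b.png

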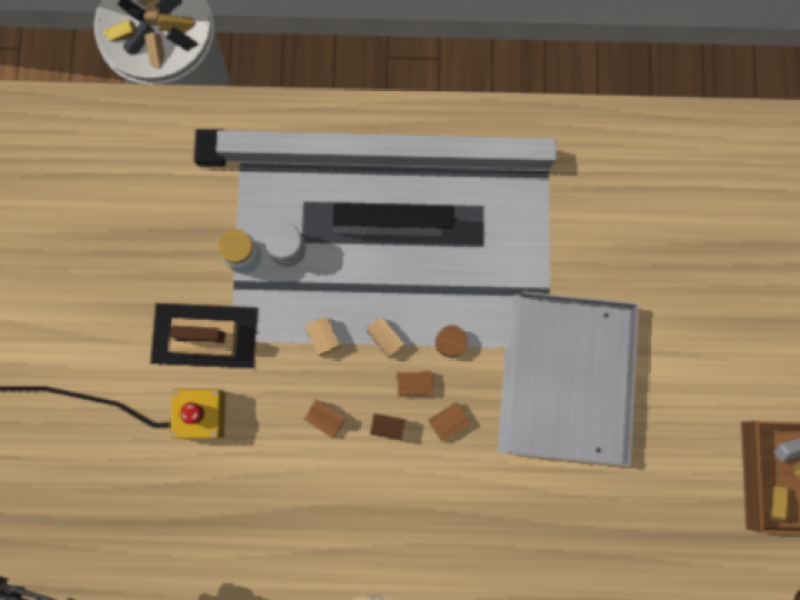

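View pics/s0b.png

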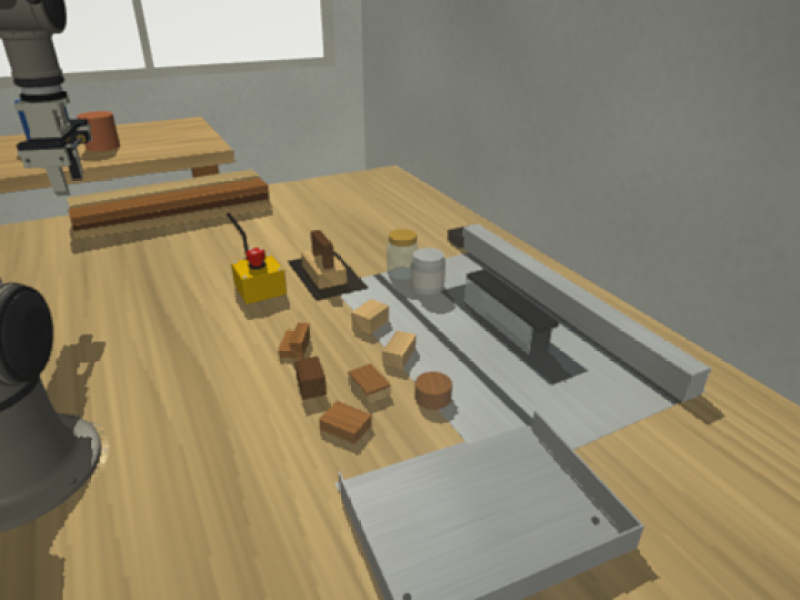

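The top view shows 7 offcuts: block (323,336), rail (386,336), leg (452,341), ply (415,384), step (326,418), post (388,427) and slab (451,421), at 800 px scale. The e-stop head is at (191,413), the pan mouth runs from (520,293) to (500,450), and the guard is around (393,225). The side view agrees. Now I'll refine the stop head, handle and pan.

```bash
cat > m2.py <<'E'
from h import *
np.set_printoptions(precision=1,suppress=True)
s=cap('side');t=cap('top')
def tri(a,b):
    o1,d1=ray(t,a);o2,d2=ray(s,b);k=np.linalg.lstsq(np.c_[d1,-d2],o2-o1,rcond=None)[0]
    A,B=o1+k[0]*d1,o2+k[1]*d2;return (A+B)/2,np.linalg.norm(A-B)
def red(p):
    f=p['frame'].astype(int);m=(f[:,:,0]>110)&(f[:,:,1]<60)&(f[:,:,2]<60)
    n,l,st,c=cv2.connectedComponentsWithStats(m.astype(np.uint8));i=1+np.argmax(st[1:,4]);return c[i],st[i]
a,b=red(t),red(s);print('red',a,b,'head',tri(a[0],b[0]),at(t,a[0],92))
for n,z in (('push_handle',92+4),('scrap_pan',40)):
    r=viewer.cut_out(n,t)[0];print(n,r['centre'],[at(t,r['centre'],zz)[:2] for zz in (z,)])
print('ply@500',[at(t,np.array(q)*.7,24)[:2] for q in ((415,384),)])
for n,q,z in (('mouthL',(520,293),40),('mouthR',(500,450),40),('backL',(636,304),40),('backR',(630,465),40),('guardNear',(393,245),0),('guardL',(303,245),0),('handleEnd1',(171,334),96),('handleEnd2',(223,337),96),('boxface',(197,414),60)):
    print(n,at(t,np.array(q)*.7,z)[:2])
print(bot.get_obs()['tcp_rot'])
E
python3 m2.py
```

```text
red (array([133., 289.]), array([127, 283,  12,  13,  81], dtype=int32)) (array([178.1, 179.5]), array([172, 174,  13,  12,  85], dtype=int32)) head (array([437.4, 341.8,  80.3]), np.float64(1.0904025450828254)) [437.7 338.8  92. ]
push_handle [142.7, 235.9] [array([574.5, 321.1])]
scrap_pan [398.7, 265.1] [array([ 519. , -354.9])]
ply@500 [array([503.1, -66. ])]
mouthL [ 679.9 -262.3]
mouthR [ 384.3 -224.6]
backL [ 664.1 -483.1]
backR [ 362.7 -464.5]
guardNear [777.4 -18.6]
guardL [773. 159.]
handleEnd1 [578.5 381. ]
handleEnd2 [575.3 286.5]
boxface [436.5 333.7]
[3.1 0.  2.9]
```

```bash
cat > go.py <<'E'
import sys
from h import *
from scipy.spatial.transform import Rotation as R
# usage: go.py x y z yaw : shift in tool axes /100 and turn /pi from measured pose
x,y,z,w=map(float,sys.argv[1:5]);o=bot.get_obs()
T=R.from_euler('xyz',o['tcp_rot']);G=R.from_euler('xyz',[np.pi,0,w])
print('pos',np.round(o['tool_pos'],1),np.round(o['tcp_rot'],3),'t',round(o['time'],1))
print(np.round(T.inv().apply(np.array([x,y,z])-o['tool_pos'])/100,3),np.round((T.inv()*G).as_rotvec()/np.pi,3))
E
python3 go.py 437.5 340 150 1.5708
```

```text
pos [137.9 506.6 193.6] [3.141 0.    2.876] t 1.8
[-3.329 -0.821  0.436] [ 0.    -0.     0.415]
```

```bash
H="python3 -m handwheel"
python3 -m handwheel '-1 -.25 .1 0 0 0 -1;-1 -.25 .1 0 0 0 -1;-1 -.25 .1 0 0 0 -1'
python3 -m handwheel '-1 -.25 .1 0 0 0 -1;-1 -.25 .1 0 0 0 -1;-1 -.25 .1 0 0 0 -1'
python3 -m handwheel '-1 -.25 .1 0 0 0 -1;-1 -.25 .1 0 0 0 -1;-1 -.25 .1 0 0 0 -1'
python3 -m handwheel '-.329 -.07 .1 0 0 .2 -1;-.329 -.07 .1 0 0 .2 -1;-.329 -.07 .1 0 0 .2 -1;-.329 -.07 .1 0 0 .2 -1;-.329 -.07 .1 0 0 .2 -1;-.329 -.07 .1 0 0 .2 -1'
python3 -m handwheel '0 0 0 0 0 .215 -1;0 0 0 0 0 .215 -1;0 0 0 0 0 .215 -1;0 0 0 0 0 .215 -1;0 0 0 0 0 .215 -1;0 0 0 0 0 .215 -1;0 0 0 0 0 .215 -1'
python3 go.py 437.5 340 105 1.5708
```

```text
time: 2.05
tool_pos: [230.2, 454.5, 183.1]
tcp_rot: [-3.141, 0.001, 2.876]
contact_force: [0.3, 0.7, 0.4]
grip_width: 76.0
finger_force: 0.0
time: 2.3
tool_pos: [320.9, 403.7, 173.2]
tcp_rot: [-3.141, 0.001, 2.874]
contact_force: [-0.2, 0.4, -0.1]
grip_width: 56.2
finger_force: 0.0
time: 2.55
tool_pos: [411.1, 353.0, 163.1]
tcp_rot: [-3.141, 0.001, 2.874]
contact_force: [0.0, 0.1, 0.6]
grip_width: 36.5
finger_force: 0.0
time: 3.05
tool_pos: [437.7, 339.9, 153.4]
tcp_rot: [-3.142, -0.0, 2.243]
contact_force: [0.0, 0.0, -0.4]
grip_width: 0.4
finger_force: 0.0
time: 3.63
tool_pos: [437.5, 340.1, 153.6]
tcp_rot: [3.142, -0.0, 1.574]
contact_force: [0.3, -0.6, -0.3]
grip_width: 0.7
finger_force: 0.0
pos [437.5 340.1 153.6] [ 3.142 -0.     1.574] t 3.6
[-0.001 -0.     0.486] [ 0.    -0.     0.001]
```

Press: go down to 100, then in steps to about 86.5.

```bash
python3 -m handwheel '0 0 .4 0 0 0 -1;0 0 .5 0 0 0 -1;0 0 .53 0 0 0 -1;0 0 .57 0 0 0 -1;0 0 .61 0 0 0 -1;0 0 .64 0 0 0 -1;0 0 .67 0 0 0 -1;0 0 .67 0 0 0 -1'
```

```text
time: 4.3
tool_pos: [437.6, 340.0, 86.5]
tcp_rot: [3.142, -0.0, 1.572]
contact_force: [0.2, -1.3, -0.4]
grip_width: 0.6
finger_force: 0.0
```

Run:
```python
from h import *
s=cap('side');t=cap('top')
a=cv2.resize(s['frame'][110:260,80:280],(400,300),interpolation=2);b=cv2.resize(t['frame'][200:320,80:240],(400,300),interpolation=2)
cv2.imwrite('pics/e1.png',np.hstack([a,b])[:,:,::-1])
```

```text
(no output)
```

View pics/e1.png

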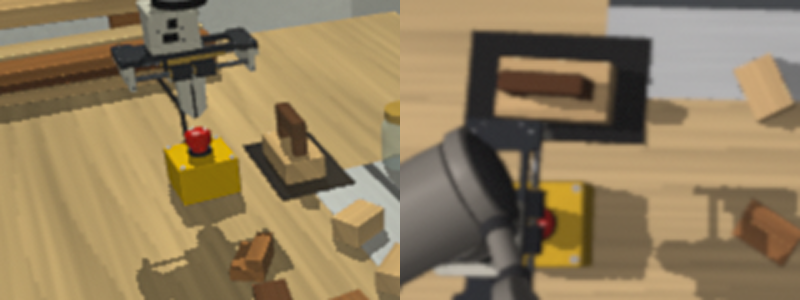

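Run:
```python
from h import *
s=cap('side');t=cap('top')
print('tip',proj(s,[437.5,340,86.5]),proj(t,[437.5,340,86.5]),'base',proj(s,[0,0,0]),proj(t,[0,0,0]))
for n in ('stop_top',):
  for p in(s,t):
    for r in viewer.recognise(n,p)[:3]: print(n,r)
for z in (60,80,92,97): print(z,at(t,(133,289),z),at(s,(178.1,179.5),z))
f=s['frame'].astype(int);m=(f[:,:,0]>110)&(f[:,:,1]<60)&(f[:,:,2]<60);q=np.argwhere(m);print(len(q),q.mean(0),q.min(0),q.max(0))
print({k:(v if k!='frame' else 0) for k,v in t.items()})
```

```text
tip [178.23844132 177.85570207] [133.02668021 289.10677181] base [ 11.38246508 328.61969706] [261.26844433 462.35537329]
stop_top {'centre': [180.6, 178.3], 'score': 0.59}
60 [438.27404549 346.58979051  60.        ] [445.91737955 384.00479055  60.        ]
80 [437.89377131 341.68075604  80.        ] [437.04453038 342.76920408  80.        ]
92 [437.6656068  338.73533535  92.        ] [431.72082088 318.02785219  92.        ]
97 [437.57053825 337.50807674  97.        ] [429.50260859 307.71895557  97.        ]
89 [179.78651685 178.15730337] [174 172] [185 184]
{'frame': 0, 'fov_y': 42.03955160853042, 'cx': 270.7810849854019, 'cy': 218.5910187860045, 'T': array([[ 2.36684208e-02, -9.88028053e-01,  1.52447933e-01,
         4.10829452e+02],
       [-9.99707899e-01, -2.41373914e-02, -1.22607521e-03,
        -7.69788196e+00],
       [ 4.89109213e-03, -1.52374383e-01, -9.88310743e-01,
         1.50341082e+03],
       [ 0.00000000e+00,  0.00000000e+00,  0.00000000e+00,
         1.00000000e+00]]), 'shot': 8}
```

Run:
```python
from h import *
s=cap('side')
cv2.imwrite('pics/e2.png',cv2.resize(s['frame'][130:220,125:245],(800,600),interpolation=0)[:,:,::-1])
```

```text
(no output)
```

View pics/e2.png

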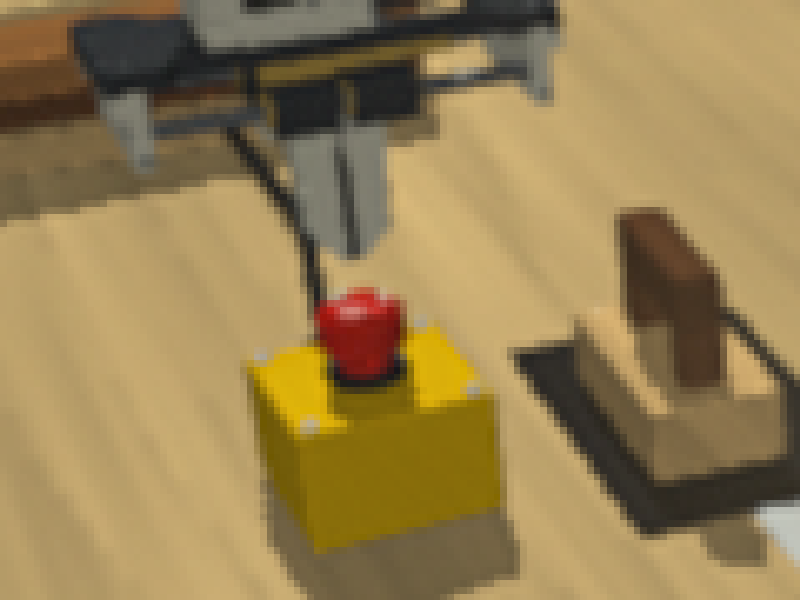

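Contact force is zero and the side view puts the tip about 5 px above the head, at crop (350,257) against head top (360,288). So the tip is really higher than reported. I'll go down in small steps and watch the force.

```bash
python3 -m handwheel '0 0 .04 0 0 0 -1;0 0 .08 0 0 0 -1;0 0 .08 0 0 0 -1'
python3 -m handwheel '0 0 .03 0 0 0 -1;0 0 .06 0 0 0 -1;0 0 .06 0 0 0 -1'
python3 - <<'E'
from h import *
s=cap('side')
f=s['frame'].astype(int);m=(f[:,:,0]>110)&(f[:,:,1]<60)&(f[:,:,2]<60);q=np.argwhere(m);print(len(q),q.mean(0),q.min(0),q.max(0))
cv2.imwrite('pics/e3.png',cv2.resize(s['frame'][130:220,125:245],(600,450),interpolation=0)[:,:,::-1])
E
```

```text
time: 4.9
tool_pos: [437.0, 339.7, 77.5]
tcp_rot: [-3.14, 0.001, 1.572]
contact_force: [0.3, -0.3, 0.5]
grip_width: 0.6
finger_force: 0.0
time: 5.15
tool_pos: [437.2, 339.8, 71.8]
tcp_rot: [-3.141, 0.001, 1.572]
contact_force: [-0.3, 0.7, -0.3]
grip_width: 0.8
finger_force: 0.0
100 [179.38 178.1 ] [174 172] [185 184]
```

View pics/e3.png

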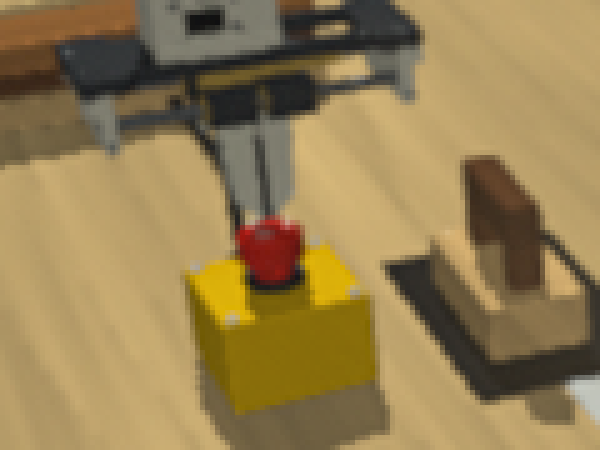

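```bash
python3 -m handwheel '0 0 .03 0 0 0 -1;0 0 .03 0 0 0 -1'
python3 -m handwheel '0 0 .03 0 0 0 -1;0 0 .03 0 0 0 -1'
python3 - <<'E'
from h import *
s=cap('side');t=cap('top')
f=s['frame'].astype(int);m=(f[:,:,0]>110)&(f[:,:,1]<60)&(f[:,:,2]<60);q=np.argwhere(m);print(len(q),q.mean(0),q.min(0),q.max(0))
a=cv2.resize(s['frame'][150:210,140:220],(400,300),interpolation=0);b=cv2.resize(t['frame'][250:310,100:180],(400,300),interpolation=0)
cv2.imwrite('pics/e4.png',np.hstack([a,b])[:,:,::-1])
E
```

```text
time: 5.37
tool_pos: [437.4, 339.9, 69.1]
tcp_rot: [-3.141, 0.0, 1.572]
contact_force: [-0.9, -1.3, 0.4]
grip_width: 0.3
finger_force: 0.0
time: 5.53
tool_pos: [437.3, 339.9, 66.1]
tcp_rot: [-3.141, 0.0, 1.572]
contact_force: [-0.6, -0.2, 0.1]
grip_width: 0.2
finger_force: 0.0
90 [179.82222222 178.03333333] [175 172] [185 184]
```

View pics/e4.png

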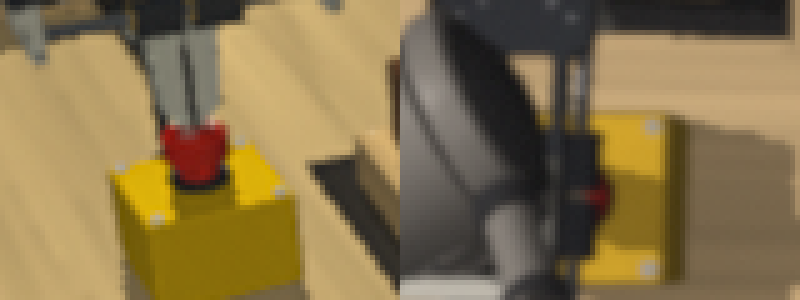

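```bash
python3 -m handwheel '0 0 .02 0 0 0 -1;0 0 .02 0 0 0 -1' | grep -E "pos|contact"
python3 - <<'E'
from h import *
o=bot.get_obs();print(o['tau'].round(2),o['joint_positions'].round(3),o['moment'])
s=cap('side')
for z in (64,90,95,100): print(z,proj(s,[437.3,339.9,z]))
f=s['frame'].astype(int);m=(f[:,:,0]>110)&(f[:,:,1]<60)&(f[:,:,2]<60);q=np.argwhere(m);print(len(q),q.mean(0),q.min(0),q.max(0))
cv2.imwrite('pics/e5.png',cv2.resize(s['frame'][150:210,140:220],(800,600),interpolation=0)[:,:,::-1])
E
```

```text
tool_pos: [437.4, 339.9, 64.3]
contact_force: [-0.6, -0.3, 0.2]
[ -0.   -48.85 -20.83   0.08  -0.08   0.  ] [0.522 0.528 1.615 0.    0.999 0.521] [-0.12670051  0.03604532 -0.00894203]
64 [179.10423429 184.69664074]
90 [178.0353942  176.81064322]
95 [177.82712579 175.27402027]
100 [177.61796569 173.73081844]
89 [179.88764045 178.19101124] [175 172] [185 184]
```

View pics/e5.png

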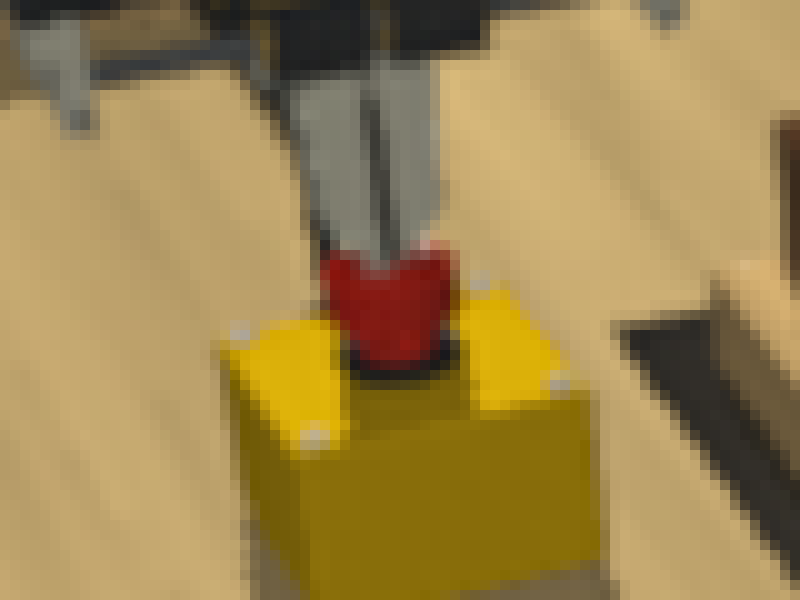

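The tip now shows in front of the red top face at crop (380,268), so it is over the head and about to touch. There is a z offset of about 28 mm with the fingers shut. Continuing down.

```bash
python3 -m handwheel '0 0 .02 0 0 0 -1;0 0 .03 0 0 0 -1' | grep -E "pos|contact"
python3 -m handwheel '0 0 .02 0 0 0 -1;0 0 .03 0 0 0 -1' | grep -E "pos|contact"
```

```text
tool_pos: [437.7, 340.2, 61.9]
contact_force: [-1.8, -0.2, 5.6]
tool_pos: [437.7, 340.2, 59.3]
contact_force: [-0.8, -1.9, 4.0]
```

```bash
python3 -m handwheel '0 0 .02 0 0 0 -1;0 0 .03 0 0 0 -1' | grep -E "pos|contact"
python3 -m handwheel '0 0 .02 0 0 0 -1;0 0 .03 0 0 0 -1' | grep -E "pos|contact"
python3 -m handwheel '0 0 .01 0 0 0 -1;0 0 .015 0 0 0 -1' | grep -E "pos|contact"
```

```text
tool_pos: [437.7, 340.1, 56.1]
contact_force: [-1.8, 0.1, 7.2]
tool_pos: [437.9, 340.2, 53.3]
contact_force: [-2.6, -0.7, 16.5]
tool_pos: [438.1, 340.4, 53.3]
contact_force: [-5.3, -3.6, 20.7]
```

```bash
python3 -m handwheel '0 0 -.3 0 0 0 -1;0 0 -.7 0 0 0 -1;0 0 -.9 0 0 0 -1;0 0 -.9 0 0 0 -1;0 0 -.9 0 0 0 -1' | grep -E "pos|contact"
python3 -m handwheel '0 1 0 0 0 0 1;0 1 0 0 0 0 1;0 1 0 0 0 0 1' | grep -E "pos|contact"
python3 -m handwheel '-.06 .4 0 0 0 0 1;-.06 .4 0 0 0 0 1;-.06 .4 0 0 0 0 1;-.06 .4 0 0 0 0 1;-.06 .4 0 0 0 0 1;-.06 .4 0 0 0 0 1'
python3 - <<'E'
from h import *
s=cap('side');t=cap('top')
tp=bot.get_obs()['tool_pos'];print(tp)
for d in (-46,46):
  for dz in (0,33): print(d,dz,proj(s,tp+[d,0,dz]))
f=s['frame'].astype(int);m=(f[:,:,0]>110)&(f[:,:,1]<60)&(f[:,:,2]<60);q=np.argwhere(m);print(len(q),q.mean(0),q.min(0),q.max(0))
a=cv2.resize(s['frame'][90:225,140:320],(800,600),interpolation=0)
cv2.imwrite('pics/e6.png',a[:,:,::-1])
E
```

```text
tool_pos: [438.1, 340.4, 142.0]
contact_force: [-0.7, -1.0, -0.7]
tool_pos: [540.7, 339.1, 138.8]
contact_force: [-0.2, -0.9, -0.4]
time: 7.85
tool_pos: [576.4, 334.6, 141.0]
tcp_rot: [-3.141, 0.0, 1.573]
contact_force: [-0.4, 0.3, 0.6]
grip_width: 56.1
finger_force: 0.0
[576.81495299 334.63217137 141.43169419]
-46 0 [207.56902512 155.61308783]
-46 33 [206.60599241 145.11980617]
46 0 [236.40019224 150.32453176]
46 33 [235.86284245 140.08330426]
73 [181.68493151 178.47945205] [177 173] [185 184]
```

View pics/e6.png

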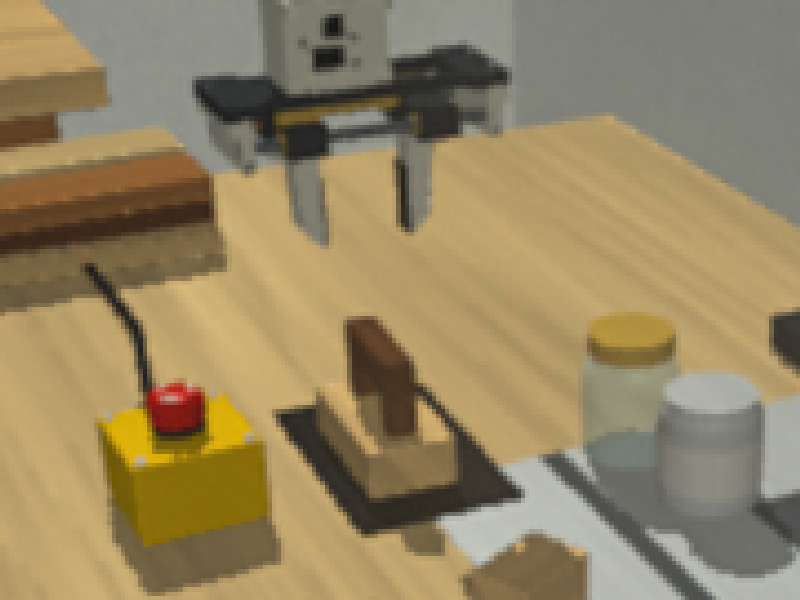

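The stop is latched (red top edge went from row 172 to 177). The finger tips at (212,145) and (232,142) confirm the constant offset of about +33 mm, so I command z 33 lower. Descending on the handle.

```bash
python3 -m handwheel '0 0 .4 0 0 0 1;0 0 .6 0 0 0 1;0 0 .6 0 0 0 1;0 0 .6 0 0 0 1' | grep -E "pos|contact|width"
python3 -m handwheel '0 0 .2 0 0 0 1;0 0 .4 0 0 0 1;0 0 .53 0 0 0 1;0 0 .53 0 0 0 1' | grep -E "pos|contact|width"
python3 -m handwheel '0 0 0 0 0 0 -1;0 0 0 0 0 0 -1;0 0 0 0 0 0 -1;0 0 0 0 0 0 -1;0 0 0 0 0 0 -1;0 0 0 0 0 0 -1;0 0 0 0 0 0 -1;0 0 0 0 0 0 -1' | grep -E "pos|contact|width|finger"
```

```text
tool_pos: [576.8, 334.2, 80.7]
contact_force: [0.8, 0.1, 0.8]
grip_width: 89.3
tool_pos: [577.0, 334.1, 27.4]
contact_force: [-0.6, -0.7, -0.6]
grip_width: 91.9
tool_pos: [577.6, 334.2, 28.1]
contact_force: [0.4, -0.2, -1.2]
grip_width: 43.3
finger_force: 0.0
```

```bash
python3 -m handwheel '0 0 0 0 0 0 -1;0 0 0 0 0 0 -1;0 0 0 0 0 0 -1;0 0 0 0 0 0 -1;0 0 0 0 0 0 -1;0 0 0 0 0 0 -1' | grep -E "pos|contact|width|finger"
python3 -m handwheel '0 0 -.3 0 0 0 -1;0 0 -.6 0 0 0 -1;0 0 -.6 0 0 0 -1;0 0 -.6 0 0 0 -1'
python3 - <<'E'
from h import *
t=cap('top');s=cap('side')
f=foot(t,'push_block',100);print(f)
for n in OFF:
  r=viewer.recognise(n+'_mid',t)[:1];print(n,[(round(q['score'],2),at(t,q['centre'],OFF[n]*.75)[:2].round()) for q in r])
E
```

```text
tool_pos: [577.3, 334.1, 27.8]
contact_force: [0.4, 0.3, -1.8]
grip_width: 23.8
finger_force: 30.0
time: 10.12
tool_pos: [578.4, 334.7, 89.5]
tcp_rot: [3.139, -0.001, 1.572]
contact_force: [-0.6, -0.3, -3.0]
grip_width: 23.9
finger_force: 30.0
(0.83, ((575.498046875, 301.4792785644531), (66.08348083496094, 51.69357681274414), 3.123716354370117), 468)
off_block [(0.89, array([596., 111.]))]
off_strip []
off_ply [(0.93, array([502., -63.]))]
off_step [(0.77, array([432., 111.]))]
off_leg [(0.64, array([ 586., -128.]))]
off_post [(0.88, array([415., -10.]))]
off_rail [(0.58, array([587.,  -8.]))]
off_slab [(0.79, array([ 437., -124.]))]
```

Gripped (width 24, 30 N). Offcuts found: block, ply, step, leg, post, rail and slab. The strip is absent. Carry to lane A and turn 90°.

```bash
python3 -m handwheel '-.3 0 0 0 0 0 -1;-.65 0 0 0 0 0 -1;-1 0 0 0 0 0 -1;-1 0 0 0 0 0 -1' | grep -E "pos|width"
python3 -m handwheel '0 0.13 0 0 0 -.04 -1;0 .13 0 0 0 -.08 -1;0 .13 0 0 0 -.12 -1;0 .13 0 0 0 -.16 -1;0 .13 0 0 0 -.2 -1;0 .13 0 0 0 -.24 -1;0 .13 0 0 0 -.25 -1' | grep -E "pos|width"
python3 -m handwheel '0 0 0 0 0 -.04 -1;0 0 0 0 0 -.08 -1;0 0 0 0 0 -.12 -1;0 0 0 0 0 -.16 -1;0 0 0 0 0 -.2 -1;0 0 0 0 0 -.24 -1;0 0 0 0 0 -.25 -1;0 0 0 0 0 -.25 -1'
python3 go.py 590 215 29 3.1416
```

```text
tool_pos: [577.9, 228.3, 88.0]
grip_width: 24.0
tool_pos: [590.8, 234.3, 88.1]
grip_width: 24.1
time: 12.25
tool_pos: [590.8, 234.4, 88.1]
tcp_rot: [3.141, 0.0, -3.139]
contact_force: [0.4, 0.3, -3.9]
grip_width: 24.1
finger_force: 30.0
pos [590.8 234.4  88.1] [ 3.141  0.    -3.139] t 12.2
[ 0.009 -0.194  0.591] [0.    0.    0.001]
```

```bash
python3 -m handwheel '0 -.1 .2 0 0 0 -1;0 -.19 .4 0 0 0 -1;0 -.19 .55 0 0 0 -1;0 -.19 .59 0 0 0 -1;0 -.19 .59 0 0 0 -1' | grep -E "pos|contact|width"
python3 -m handwheel '0 -.12 0 0 0 0 -1;0 -.25 0 0 0 0 -1;0 -.37 0 0 0 0 -1;0 -.5 0 0 0 0 -1;0 -.62 0 0 0 0 -1;0 -.75 0 0 0 0 -1;0 -.87 0 0 0 0 -1;0 -1 0 0 0 0 -1' | grep -E "pos|contact|width"
python3 -m handwheel '0 -.12 0 0 0 0 -1;0 -.25 0 0 0 0 -1;0 -.37 0 0 0 0 -1;0 -.5 0 0 0 0 -1;0 -.62 0 0 0 0 -1;0 -.75 0 0 0 0 -1;0 -.87 0 0 0 0 -1;0 -1 0 0 0 0 -1' | grep -E "pos|contact|width"
python3 - <<'E'
from h import *
t=cap('top');cv2.imwrite('pics/a1.png',cv2.resize(t['frame'][180:340,90:460],(740,320),interpolation=2)[:,:,::-1])
E
```

```text
tool_pos: [590.4, 215.0, 28.5]
contact_force: [-0.2, -0.5, -3.4]
grip_width: 23.6
tool_pos: [590.9, 113.9, 29.2]
contact_force: [0.1, 1.0, -2.9]
grip_width: 23.9
tool_pos: [590.9, 14.1, 29.0]
contact_force: [-0.5, 1.1, -2.4]
grip_width: 23.8
```

View pics/a1.png

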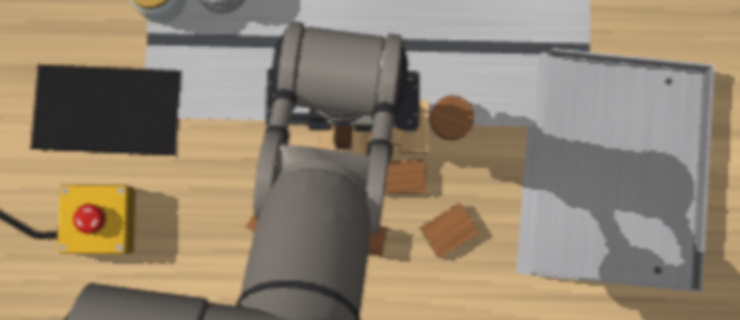

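The sweep works: block and rail are ahead of the sole at about (410,130), leg at (452,118), and the pan mouth is at columns 518–545. Continue into the pan, rising 2 mm.

```bash
python3 -m handwheel '0 -.12 0 0 0 0 -1;0 -.25 0 0 0 0 -1;0 -.37 0 0 0 0 -1;0 -.5 0 0 0 0 -1;0 -.62 0 0 0 0 -1;0 -.75 0 0 0 0 -1;0 -.87 0 0 0 0 -1;0 -1 0 0 0 0 -1' | grep -E "pos|contact|width"
python3 -m handwheel '.01 -.12 0 0 0 0 -1;.02 -.25 -.01 0 0 0 -1;.03 -.37 -.02 0 0 0 -1;.04 -.5 -.02 0 0 0 -1;.05 -.62 -.02 0 0 0 -1;.06 -.75 -.02 0 0 0 -1;.07 -.87 -.02 0 0 0 -1;.08 -1 -.02 0 0 0 -1' | grep -E "pos|contact|width"
python3 -m handwheel '.01 -.12 0 0 0 0 -1;.02 -.25 0 0 0 0 -1;.03 -.37 0 0 0 0 -1;.04 -.5 0 0 0 0 -1;.05 -.62 0 0 0 0 -1;.06 -.75 0 0 0 0 -1;.06 -.8 0 0 0 0 -1;.06 -.8 0 0 0 0 -1' | grep -E "pos|contact|width"
```

```text
tool_pos: [591.0, -86.0, 29.0]
contact_force: [0.0, 0.9, -2.4]
grip_width: 23.6
tool_pos: [583.1, -185.8, 31.1]
contact_force: [0.3, 0.3, -2.7]
grip_width: 23.7
tool_pos: [577.2, -266.6, 30.9]
contact_force: [-0.1, -0.8, -3.2]
grip_width: 23.4
```

```bash
python3 -m handwheel '0 .2 0 0 0 0 -1;0 .2 -.3 0 0 0 -1;0 .2 -.65 0 0 0 -1;0 .2 -.65 0 0 0 -1' | grep -E "pos|width"
python3 -m handwheel '.15 .4 0 0 0 0 -1;.3 .8 0 0 0 0 -1;.35 1 0 0 0 0 -1;.35 1 0 0 0 0 -1' | grep -E "pos|width"
python3 -m handwheel '.15 .4 0 0 0 0 -1;.3 .8 0 0 0 0 -1;.35 1 0 0 0 0 -1;.35 1 0 0 0 0 -1' | grep -E "pos|width"
python3 - <<'E'
from h import *
t=cap('top');cv2.imwrite('pics/a2.png',cv2.resize(t['frame'][180:340,90:460],(740,320),interpolation=2)[:,:,::-1])
E
python3 -m handwheel '.15 .4 0 0 0 0 -1;.3 .8 0 0 0 0 -1;.35 1 0 0 0 0 -1;.35 1 0 0 0 0 -1' | grep -E "pos|width"
python3 -m handwheel '.15 .4 0 0 0 0 -1;.3 .8 0 0 0 0 -1;.35 1 0 0 0 0 -1;.35 1 0 0 0 0 -1' | grep -E "pos|width"
python3 -m handwheel '0 .4 0 0 0 0 -1;0 .42 0 0 0 0 -1;0 .42 0 0 0 0 -1'
python3 - <<'E'
from h import *
t=cap('top');cv2.imwrite('pics/a3.png',cv2.resize(t['frame'][180:340,90:460],(740,320),interpolation=2)[:,:,::-1])
for n in OFF:
  r=viewer.recognise(n+'_mid',t)[:1];print(n,[(round(q['score'],2),at(t,q['centre'],OFF[n]*.75)[:2].round()) for q in r])
E
python3 go.py 440 195 29 3.1416
```

```text
tool_pos: [581.0, -246.0, 103.0]
grip_width: 23.6
tool_pos: [540.2, -139.8, 95.9]
grip_width: 24.0
tool_pos: [505.3, -40.8, 96.0]
grip_width: 23.6
tool_pos: [471.0, 57.8, 96.1]
grip_width: 23.9
tool_pos: [436.6, 157.7, 96.2]
grip_width: 24.0
time: 18.02
tool_pos: [438.1, 197.7, 96.1]
tcp_rot: [3.141, 0.002, -3.138]
contact_force: [-0.2, 0.1, -3.4]
grip_width: 23.7
finger_force: 30.0
off_block [(0.86, array([ 570., -326.]))]
off_strip []
off_ply []
off_step [(0.82, array([432., 102.]))]
off_leg [(0.92, array([ 583., -405.]))]
off_post [(0.53, array([419., -16.]))]
off_rail [(0.71, array([ 555., -361.]))]
off_slab [(0.76, array([ 420., -131.]))]
pos [436.9 196.5  96. ] [ 3.142  0.    -3.141] t 18.5
[-0.031 -0.015  0.67 ] [0. 0. 0.]
```

View pics/a3.png

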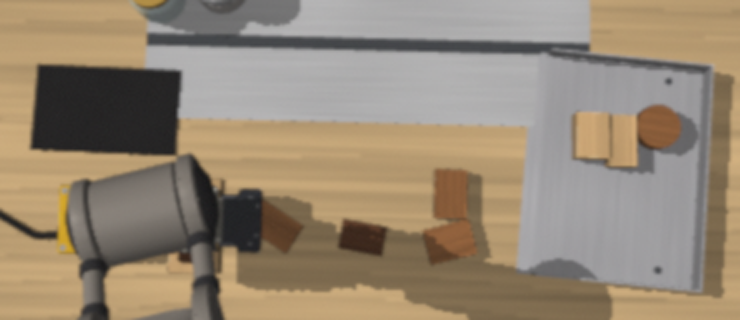

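Block, rail and leg lie in the pan at (592,135), (622,140) and (658,127). Ply has been knocked next to slab, at (451,193) and (450,242). Lane B, drifting to +x, should take all four.

```bash
python3 -m handwheel '-.13 0 .2 0 0 0 -1;-.13 0 .4 0 0 0 -1;-.13 0 .6 0 0 0 -1;-.13 0 .67 0 0 0 -1;-.13 0 .67 0 0 0 -1' | grep -E "pos|contact|width"
python3 -m handwheel '0 -.12 0 0 0 0 -1;0 -.25 0 0 0 0 -1;0 -.37 0 0 0 0 -1;-.01 -.5 0 0 0 0 -1;-.02 -.62 0 0 0 0 -1;-.02 -.75 0 0 0 0 -1;-.03 -.87 0 0 0 0 -1;-.03 -1 0 0 0 0 -1' | grep -E "pos|contact|width"
python3 -m handwheel '-.01 -.12 0 0 0 0 -1;-.02 -.25 0 0 0 0 -1;-.03 -.37 0 0 0 0 -1;-.04 -.5 0 0 0 0 -1;-.05 -.62 0 0 0 0 -1;-.06 -.75 0 0 0 0 -1;-.07 -.87 0 0 0 0 -1;-.08 -1 0 0 0 0 -1' | grep -E "pos|contact|width"
python3 -m handwheel '-.01 -.12 0 0 0 0 -1;-.02 -.25 0 0 0 0 -1;-.03 -.37 0 0 0 0 -1;-.04 -.5 0 0 0 0 -1;-.05 -.62 0 0 0 0 -1;-.06 -.75 0 0 0 0 -1;-.07 -.87 0 0 0 0 -1;-.08 -1 0 0 0 0 -1' | grep -E "pos|contact|width"
python3 - <<'E'
from h import *
t=cap('top');s=cap('side');cv2.imwrite('pics/a4.png',np.vstack([cv2.resize(t['frame'][230:330,230:400],(510,300),interpolation=2),cv2.resize(s['frame'][180:330,150:405],(510,300),interpolation=2)])[:,:,::-1])
E
```

```text
tool_pos: [448.5, 196.5, 27.6]
contact_force: [-0.6, -0.2, -3.6]
grip_width: 23.8
tool_pos: [453.7, 95.9, 30.2]
contact_force: [0.1, 0.9, -2.5]
grip_width: 23.7
tool_pos: [461.4, -4.1, 30.2]
contact_force: [0.3, 1.8, -2.0]
grip_width: 23.4
tool_pos: [470.2, -102.0, 30.8]
contact_force: [3.3, 8.4, -2.7]
grip_width: 34.0
```

View pics/a4.png

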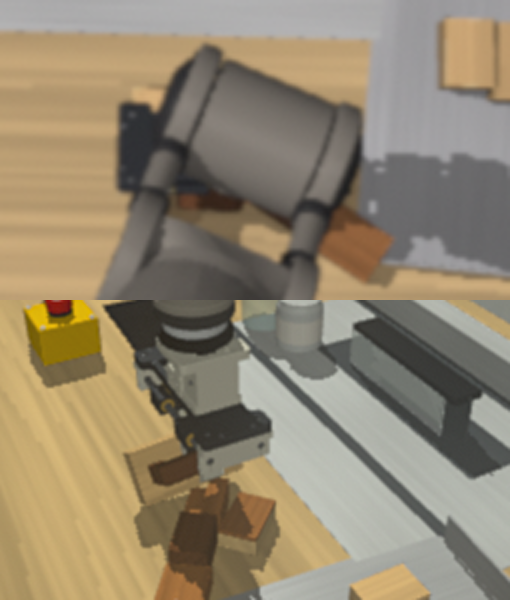

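```bash
python3 -m handwheel '0 .03 0 0 0 0 -1;0 .03 0 0 0 0 -1;0 .03 0 0 0 0 -1;0 .03 0 0 0 0 -1'
python3 - <<'E'
from h import *
s=cap('side');cv2.imwrite('pics/a5.png',cv2.resize(s['frame'][225:325,180:320],(798,570),interpolation=2)[:,:,::-1])
for n in ('push_block','push_handle'):
  for r in viewer.cut_out(n,s)[:1]:
    m=np.argwhere(r['pixels']);print(n,r['score'],r['centre'],m.min(0),m.max(0),cv2.minAreaRect(m[:,::-1].astype(np.float32)))
E
```

```text
time: 21.32
tool_pos: [469.0, -99.7, 29.0]
tcp_rot: [-3.141, -0.0, -3.14]
contact_force: [-0.2, -0.5, -2.8]
grip_width: 34.2
finger_force: 30.0
push_block 0.96 [227.7, 268.1] [247 210] [283 268] ((238.0409393310547, 259.9834289550781), (30.63338851928711, 54.02775573730469), 67.9637680053711)
push_handle 0.89 [226.9, 264.9] [247 210] [282 268] ((238.5186004638672, 259.7976379394531), (29.356056213378906, 53.32714080810547), 68.68209075927734)
```

View pics/a5.png

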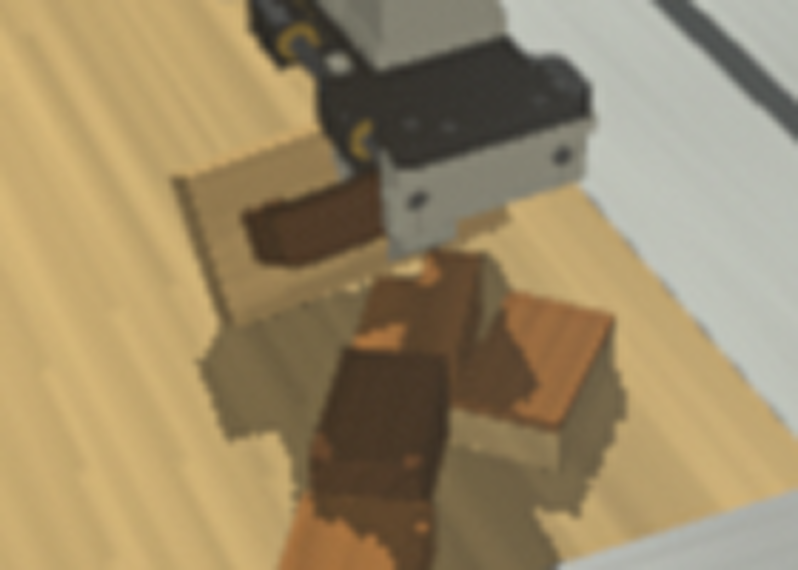

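The picture shows the grip slackened: the push block has rolled about its long axis and lies with the handle bar pointing at the camera at (310,220), and the sole stands behind it. It is still gripped, at width 34. I'll lift it away to free bench, then right it.

```bash
python3 -m handwheel '0 .03 -.1 0 0 0 -1;0 .1 -.25 0 0 0 -1;0 .15 -.5 0 0 0 -1;0 .2 -.75 0 0 0 -1;0 .3 -.9 0 0 0 -1;0 .3 -.9 0 0 0 -1' | grep -E "pos|contact|width"
python3 -m handwheel '0 .3 0 0 0 0 -1;0 .6 0 0 0 0 -1;0 .9 0 0 0 0 -1;0 1 0 0 0 0 -1;0 1 0 0 0 0 -1' | grep -E "pos|contact|width"
python3 - <<'E'
from h import *
s=cap('side');t=cap('top')
for n in ('push_block',):
  for p in (s,t):
   for r in viewer.cut_out(n,p)[:1]:
    m=np.argwhere(r['pixels']);print(n,r['score'],r['centre'],m.min(0),m.max(0),cv2.minAreaRect(m[:,::-1].astype(np.float32)))
tp=bot.get_obs()['tool_pos'];print(tp,proj(s,tp+[0,0,33]),bot.get_obs()['moment'],bot.get_obs()['contact_force'],bot.get_obs()['joint_positions'].round(2))
for n in OFF:
  r=viewer.recognise(n+'_mid',s)[:1];print(n,[(round(q['score'],2),at(s,q['centre'],OFF[n]*.5)[:2].round()) for q in r])
cv2.imwrite('pics/a6.png',cv2.resize(s['frame'][140:300,140:360],(800,582),interpolation=2)[:,:,::-1])
E
```

```text
tool_pos: [470.9, -69.1, 122.6]
contact_force: [1.6, -0.2, -2.5]
grip_width: 34.2
tool_pos: [468.1, 32.0, 118.3]
contact_force: [-0.0, -0.3, -3.2]
grip_width: 33.8
push_block 0.81 [209.0, 207.9] [189 189] [219 243] ((215.95001220703125, 200.35000610351562), (27.195585250854492, 50.91266632080078), 71.56504821777344)
push_block 0.59 [235.9, 296.9] [292 221] [304 258] ((239.5, 298.0), (37.0, 12.0), 0.0)
[468.87381687  29.1014687  118.67769374] [224.79072582 202.20194021] [-0.08438473  0.03551034  0.0133405 ] [ 0.37547449 -0.12141751 -3.17500354] [-0.1   0.32  1.78 -0.    1.04 -1.67]
off_block [(0.67, array([ 572., -312.]))]
off_strip [(0.65, array([ 395., -215.]))]
off_ply [(0.7, array([ 502., -154.]))]
off_step [(0.57, array([ 484., -101.]))]
off_leg [(0.7, array([ 576., -410.]))]
off_post [(0.78, array([ 445., -148.]))]
off_rail [(0.95, array([ 558., -353.]))]
off_slab [(0.65, array([ 396., -211.]))]
```

View pics/a6.png

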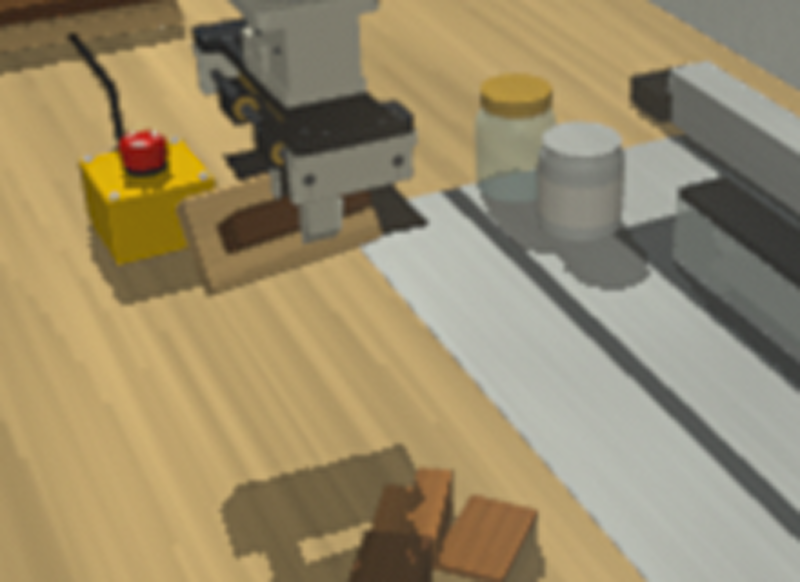

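Block is held steadily at a roll of about 70° with the handle towards the camera at (270,218). Bench around it is clear, so I'll tilt the tool about its x axis to bring it nearly upright.

```bash
python3 -m handwheel '0 0 0 .035 0 0 -1;0 0 0 .07 0 0 -1;0 0 0 .105 0 0 -1;0 0 0 .14 0 0 -1;0 0 0 .14 0 0 -1' | grep -vE "time"
python3 -m handwheel '0 0 0 .035 0 0 -1;0 0 0 .07 0 0 -1;0 0 0 .105 0 0 -1;0 0 0 .14 0 0 -1;0 0 0 .14 0 0 -1' | grep -vE "time"
python3 - <<'E'
from h import *
s=cap('side');print(bot.get_obs()['joint_positions'].round(2))
r=viewer.cut_out('push_block',s)[0];m=np.argwhere(r['pixels']);print(r['score'],r['centre'],m.min(0),m.max(0),cv2.minAreaRect(m[:,::-1].astype(np.float32)))
np.save('m.npy',r['pixels']);cv2.imwrite('pics/b1.png',s['frame'][:,:,::-1])
hsv=cv2.cvtColor(s['frame'],cv2.COLOR_RGB2HSV)
y0,x0=m.min(0);y1,x1=m.max(0)
for y in range(y0-3,y1+4,2): print(''.join('.' if not r['pixels'][y,x] else ('#' if hsv[y,x,2]<110 else 'o') for x in range(x0-2,x1+3)))
E
```

```text
tool_pos: [468.5, 32.8, 117.7]
tcp_rot: [-2.698, -0.002, -3.136]
contact_force: [-1.3, 0.7, -4.0]
grip_width: 34.6
finger_force: 30.0
tool_pos: [467.7, 31.3, 115.5]
tcp_rot: [-2.259, -0.008, -3.138]
contact_force: [-1.4, -0.4, -3.6]
grip_width: 34.3
finger_force: 30.0
[ 0.43  0.64  1.67 -0.79  1.38 -0.76]
0.7 [216.1, 218.9] [188 191] [238 246] ((217.06475830078125, 212.47918701171875), (40.59721374511719, 54.775634765625), 72.18110656738281)
............................................................
............................................................
......................................#######...............
.....................................##########.............
........................##...........##########.............
.................oo########..........###########............
...........#################.........o##########............
.........####################......#############............
.........########################################...........
..........###########################o#########ooo..........
..........#########################ooo######
[... 414 characters left out ...]
ooooooooooooooooooooooooooo..
...ooooooooooooooooooooooooooooooooooooooooooooooooooooooo..
...ooooooooooooooooooooooooooooooooooooooooooooooooooooooo..
....oooooooooooooooooooooooooooooooooooooooooooooooooo......
.....ooooooooooooooooooooooooooooooooooooooooooo............
......oooo##oooooooooooooooooooooooooooooooo................
........o###ooooooooooooooooooooooooo.......................
.........oo#oooooooooooooooooo..............................
...........o#oooooooooooo...................................
............ooooooo.........................................
............................................................
............................................................
```

```bash
python3 -m handwheel '0 .1 .084 0 0 0 -1;0 .2 .168 0 0 0 -1;0 .3 .25 0 0 0 -1;0 .306 .257 0 0 0 -1;0 .306 .257 0 0 0 -1' | grep -E "pos|contact|width"
python3 -m handwheel '0 .03 .025 0 0 0 -1;0 .06 .05 0 0 0 -1;0 .06 .05 0 0 0 -1' | grep -E "pos|contact|width"
python3 -m handwheel '0 .03 .025 0 0 0 -1;0 .06 .05 0 0 0 -1;0 .06 .05 0 0 0 -1' | grep -E "pos|contact|width"
```

```text
tool_pos: [468.4, 29.0, 78.3]
contact_force: [0.5, 0.7, -2.1]
grip_width: 33.9
tool_pos: [468.8, 29.7, 70.8]
contact_force: [0.9, -0.2, -3.1]
grip_width: 34.1
tool_pos: [468.7, 29.7, 62.8]
contact_force: [-0.3, -0.1, -2.6]
grip_width: 34.1
```

```bash
python3 -m handwheel '0 .03 .025 0 0 0 -1;0 .03 .025 0 0 0 -1' | grep -E "pos|contact|width"
python3 -m handwheel '0 .03 .025 0 0 0 -1;0 .03 .025 0 0 0 -1' | grep -E "pos|contact|width"
python3 -m handwheel '0 .03 .025 0 0 0 -1;0 .03 .025 0 0 0 -1' | grep -E "pos|contact|width"
python3 - <<'E'
from h import *
s=cap('side');print(bot.get_obs()['joint_positions'].round(2))
r=viewer.cut_out('push_block',s)[0];m=np.argwhere(r['pixels']);print(r['score'],r['centre'],m.min(0),m.max(0))
a=m[:,0].argmax();print('lowest px',m[a],at(s,m[a][::-1],0))
cv2.imwrite('pics/b2.png',cv2.resize(s['frame'][170:290,150:310],(800,600),interpolation=2)[:,:,::-1])
E
```

```text
tool_pos: [468.8, 29.7, 59.0]
contact_force: [0.1, -0.6, -2.4]
grip_width: 34.0
tool_pos: [468.8, 29.6, 55.1]
contact_force: [0.2, 0.5, -3.0]
grip_width: 34.3
tool_pos: [470.6, 29.4, 52.9]
contact_force: [3.1, -0.8, 4.9]
grip_width: 33.7
[ 0.43  0.74  1.7  -0.82  1.29 -0.66]
0.8 [222.0, 240.6] [212 196] [258 248]
lowest px [258 206] [414.56994914  43.19016763   0.        ]
```

View pics/b2.png

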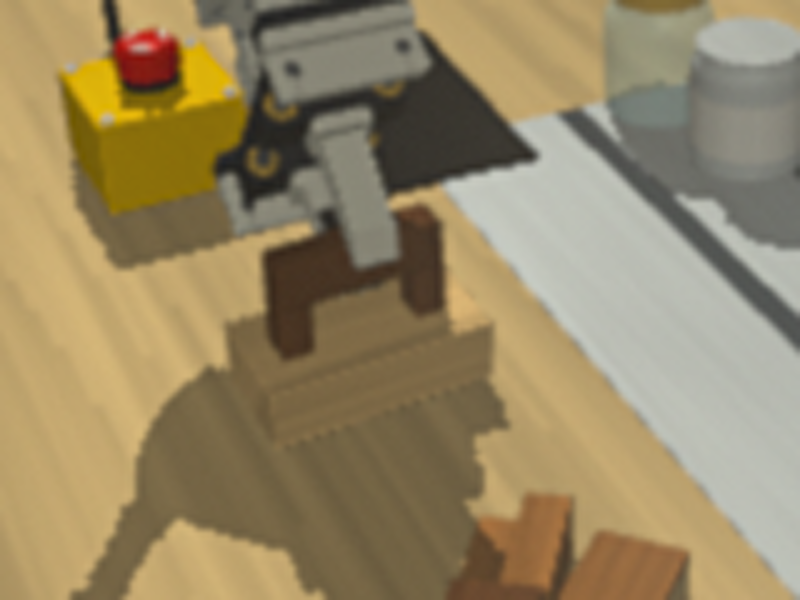

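The block is nearly upright with its front edge on the bench. Opening partly, so it drops flat, then backing out along the tool axis and straightening the tool.

```bash
python3 -m handwheel '0 0 0 0 0 0 .2;0 0 0 0 0 0 .2;0 0 0 0 0 0 .2;0 0 0 0 0 0 .2;0 0 0 0 0 0 .2;0 0 0 0 0 0 .2' | grep -E "pos|contact|width"
python3 -m handwheel '0 0 -.2 0 0 0 .2;0 0 -.5 0 0 0 .2;0 0 -.9 0 0 0 .2;0 0 -1 0 0 0 .2' | grep -E "pos|contact|width"
python3 -m handwheel '0 -.4 -.33 0 0 0 1;0 -.4 -.33 -.04 0 0 1;0 -.4 -.33 -.08 0 0 1;0 -.4 -.33 -.12 0 0 1;0 -.4 -.33 -.16 0 0 1;0 -.4 -.33 -.2 0 0 1;0 -.4 -.33 -.24 0 0 1;0 -.4 -.33 -.28 0 0 1'
python3 - <<'E'
from h import *
s=cap('side');t=cap('top')
for k,p in (('s',s),('t',t)):
  r=viewer.cut_out('push_block',p)
  if r:
    m=np.argwhere(r[0]['pixels']);print(k,r[0]['score'],r[0]['centre'],m.min(0),m.max(0))
    hsv=cv2.cvtColor(p['frame'],cv2.COLOR_RGB2HSV)
    d=np.array([q for q in m if hsv[q[0],q[1],2]<110]);print('bar?',len(d),d.mean(0),d.min(0),d.max(0), 'at96',at(p,d.mean(0)[::-1],75))
    y0,x0=m.min(0);y1,x1=m.max(0)
    for y in range(y0-2,y1+3,1 if k=='t' else 2): print(''.join('.' if not r[0]['pixels'][y,x] else ('#' if hsv[y,x,2]<110 else 'o') for x in range(x0-2,x1+3)))
    if k=='t': print(x0,y0,foot(p,'push_block',60))
cv2.imwrite('pics/b3.png',t['frame'])
E
python3 go.py 470 20 120 3.1416
```

```text
tool_pos: [468.7, 29.6, 51.6]
contact_force: [-0.6, 0.1, -0.5]
grip_width: 55.3
tool_pos: [470.2, 110.3, 118.2]
contact_force: [-0.6, -0.0, 0.7]
grip_width: 55.1
time: 26.93
tool_pos: [469.4, 106.7, 168.4]
tcp_rot: [3.141, 0.004, -3.14]
contact_force: [0.5, 0.1, -0.7]
grip_width: 91.7
finger_force: 0.0
t 0.45 [386.4, 248.9] [236 376] [260 395]
bar? 6 [260.  385.5] [260 383] [260 388] at96 [ 528.88696858 -312.17360987   75.        ]
........................
........................
....ooooooooooooooo.....
...oooooooooooooooooo...
..ooooooooooooooooooo...
..ooooooooooooooooooo...
..oooooooooooooooooooo..
..oooooooooooooooooooo..
..oooooooooooooooooooo..
..oooooooooooooooooooo..
..oooooooooooooooooooo..
..oooooooooooooooooooo..
..oooooooooooooooooooo..
..oooooooooooooooooooo..
..oooooooooooooooooooo..
..oooooooooooooooooooo..
..oooooooooooooooooooo..
..oooooooooooooooooooo..
..oooooooooooooooooooo..
..oooooooooooooooooooo..
..oooooooooooooooooooo..
..oooooooooooooooooooo..
..oooooooooooooooooooo..
..oooooooooooooooooooo..
..ooooooooooooooooooo...
..oooooooooooooooooo....
....ooooo######.........
........................
........................
376 236 (0.45, ((562.0557250976562, -315.69580078125), (50.55327606201172, 65.04102325439453), 89.67425537109375), 479)
pos [468.5 106.4 166.9] [-3.135e+00 -1.000e-03 -3.141e+00] t 27.2
[-0.016 -0.86   0.475] [-0.002 -0.     0.   ]
```

```bash
python3 -m handwheel '0 1 -.3 0 0 0 1;0 1 -.3 0 0 0 1;0 1 -.3 0 0 0 1;0 1 -.3 0 0 0 1' | grep -E "pos"
cat > m3.py <<'E'
from h import *
s=cap('side');t=cap('top')
for k,p in (('s',s),('t',t)):
  for r in viewer.cut_out('push_block',p)[:2]:
    m=np.argwhere(r['pixels']);print(k,round(r['score'],2),r['centre'],m.min(0),m.max(0))
    if r['score']<.6: continue
    hsv=cv2.cvtColor(p['frame'],cv2.COLOR_RGB2HSV)
    y0,x0=m.min(0);y1,x1=m.max(0)
    for y in range(y0,y1+1,1 if k=='t' else 2): print(''.join('.' if not r['pixels'][y,x] else ('#' if hsv[y,x,2]<110 else 'o') for x in range(x0,x1+1)))
    if k=='t':
      w=np.array([at(p,q[::-1],36)[:2] for q in m],np.float32);print('sole',cv2.minAreaRect(w))
      d=np.array([at(p,q[::-1],92)[:2] for q in m if hsv[q[0],q[1],2]<110],np.float32);print('bar',cv2.minAreaRect(d))
for n in OFF:
  r=viewer.recognise(n+'_mid',t)[:1];print(n,[(round(q['score'],2),at(t,q['centre'],OFF[n]*.75)[:2].round()) for q in r])
E
python3 m3.py
```

```text
tool_pos: [468.3, 212.1, 197.5]
s 0.56 [220.6, 237.9] [211 195] [258 247]
t 0.85 [240.3, 279.5] [259 227] [305 251]
...........oooooooooooo..
.ooooooooooooooooooooooo.
oooooooooooooooooooooooo.
oooooooooooooooooooooooo.
oooooooooooooooooooooooo.
oooooooooo####oooooooooo.
oooooooo########oooooooo.
oooooooo########oooooooo.
oooooooo########oooooooo.
oooooooo########oooooooo.
oooooooo########oooooooo.
oooooooo########oooooooo.
oooooooo########oooooooo.
oooooooo########oooooooo.
oooooooo########oooooooo.
oooooooo########oooooooo.
oooooooo########oooooooo.
oooooooo########oooooooo#
oooooooo########oooooooo#
oooooooo########oooooooo#
oooooooo########oooooooo#
oooooooo########oooooooo#
oooooooo########oooooooo#
oooooooo########oooooooo#
oooooooo########oooooooo#
oooooooo########oooooooo#
oooooooo########oooooooo#
oooooooo########oooooooo#
oooooooo########oooooooo#
oooooooo########oooooooo#
.ooooooo########oooooooo#
.ooooooo########oooooooo#
.ooooooo########oooooooo#
.ooooooo########oooooooo#
.ooooooo#########ooooooo#
.ooooooo#########ooooooo#
.ooooooo#########ooooooo#
.ooooooo#########ooooooo#
.ooooooo#########ooooooo#
.ooooooooo#######ooooooo#
.ooooooooooooooooooooooo#
.ooooooooooooooooooooooo#
.oooooooooooooooooooooooo
.oooooooooooooooooooooooo
.oooooooooooooooooooooooo
.ooooooooooooooooooooo...
.....ooooooooo...........
sole ((464.35028076171875, 71.1654281616211), (122.08428955078125, 64.12481689453125), 2.0553603172302246)
bar ((462.38031005859375, 57.90740203857422), (92.2032470703125, 41.12236404418945), 1.9276607036590576)
off_block [(0.83, array([ 568., -323.]))]
off_strip []
off_ply [(0.89, array([ 501., -152.]))]
off_step [(0.61, array([ 462., -105.]))]
off_leg [(0.63, array([ 580., -415.]))]
off_post [(0.55, array([ 428., -169.]))]
off_rail [(0.7, array([ 566., -373.]))]
off_slab [(0.74, array([ 395., -210.]))]
```

Block is upright again at about (463,69) with a yaw of 2°. Regrasp there.

```bash
python3 go.py 463 69 23.8 3.1416
```

```text
pos [468.9 206.3 196.9] [-3.137  0.    -3.141] t 28.1
[ 0.059 -1.365  1.737] [-0.001  0.     0.   ]
```

```bash
python3 -m handwheel '.06 -.7 0 0 0 0 1;.06 -.7 0 0 0 0 1;.06 -.7 .4 0 0 0 1;.06 -.7 .7 0 0 0 1' | grep -E "pos"
python3 -m handwheel '0 -.66 .05 0 0 0 1;0 -.66 .1 0 0 0 1;0 -.66 .4 0 0 0 1;0 -.66 .5 0 0 0 1;0 -.66 .5 0 0 0 1' | grep -E "pos|width"
python3 go.py 463 69 23.8 3.1416
```

```text
tool_pos: [463.6, 134.9, 127.1]
tool_pos: [461.1, 69.5, 75.4]
grip_width: 92.2
pos [461.1  69.5  75.4] [-3.137 -0.005  3.141] t 28.9
[-0.021 -0.002  0.516] [-0.001 -0.002 -0.   ]
```

```bash
python3 -m handwheel '0 0 .2 0 0 0 1;0 0 .4 0 0 0 1;0 0 .53 0 0 0 1;0 0 .53 0 0 0 1' | grep -E "pos|contact"
python3 -m handwheel '0 0 0 0 0 0 -1;0 0 0 0 0 0 -1;0 0 0 0 0 0 -1;0 0 0 0 0 0 -1;0 0 0 0 0 0 -1;0 0 0 0 0 0 -1;0 0 0 0 0 0 -1;0 0 0 0 0 0 -1' >/dev/null
python3 -m handwheel '0 0 0 0 0 0 -1;0 0 0 0 0 0 -1;0 0 0 0 0 0 -1;0 0 0 0 0 0 -1;0 0 0 0 0 0 -1;0 0 0 0 0 0 -1'
python3 go.py 345 -135 85 -2.356
```

```text
tool_pos: [461.8, 70.1, 23.2]
contact_force: [-0.1, -1.7, -0.3]
time: 30.37
tool_pos: [462.8, 70.0, 24.4]
tcp_rot: [-3.137, -0.0, -3.14]
contact_force: [0.1, -0.2, -1.4]
grip_width: 23.8
finger_force: 29.8
pos [462.8  70.   24.4] [-3.137 -0.    -3.14 ] t 30.4
[ 1.181 -2.051 -0.597] [-0.001 -0.001 -0.25 ]
```

```bash
python3 -m handwheel '0 0 -.3 0 0 0 -1;0 0 -.6 0 0 0 -1;0 0 -.65 0 0 0 -1;.3 0 -.65 0 0 0 -1;.6 -.2 -.65 0 0 0 -1;.6 -.5 -.65 0 0 0 -1;.6 -.5 -.65 0 0 0 -1' | grep -E "pos|width"
python3 -m handwheel '.3 -.3 0 0 0 0 -1;.58 -.6 0 0 0 0 -1;.58 -.9 0 0 0 0 -1;.58 -1 0 0 0 0 -1;.58 -1 0 0 0 0 -1' | grep -E "pos|width"
python3 -m handwheel '0 -.3 0 0 0 0 -1;0 -.55 0 0 0 -.04 -1;0 -.55 0 0 0 -.08 -1;0 -.55 0 0 0 -.12 -1;0 -.55 0 0 0 -.16 -1;0 -.55 0 0 0 -.2 -1;0 -.55 0 0 0 -.24 -1;0 -.55 0 0 0 -.25 -1'
python3 - <<'E'
from h import *
s=cap('side')
for n in ('off_ply','off_step','off_post','off_slab'):
  for r in viewer.cut_out(n+'_mid',s)[:1]:
    m=np.argwhere(r['pixels']);w=np.array([at(s,q[::-1],OFF[n]*.5)[:2] for q in m]);print(n,round(r['score'],2),at(s,r['centre'],OFF[n]*.6)[:2].round(),w.min(0).round(),w.max(0).round())
r=viewer.cut_out('scrap_pan_mid'[:9],s)[0]
E
python3 go.py 345 -135 29 -2.356
```

```text
tool_pos: [401.2, 17.5, 89.1]
grip_width: 23.7
tool_pos: [345.3, -81.8, 90.0]
grip_width: 24.1
time: 32.03
tool_pos: [345.2, -133.8, 89.9]
tcp_rot: [-3.14, -0.003, -2.348]
contact_force: [0.2, 0.1, -2.6]
grip_width: 23.9
finger_force: 30.0
off_ply 0.83 [ 500. -155.] [ 461. -195.] [ 543. -107.]
off_step 0.78 [ 484. -100.] [ 447. -143.] [511. -71.]
off_post 0.82 [ 432. -162.] [ 402. -197.] [ 473. -113.]
off_slab 0.86 [ 400. -221.] [ 361. -261.] [ 439. -170.]
pos [ 345.2 -134.4   90.2] [-3.139e+00 -3.000e-03 -2.356e+00] t 32.3
[ 0.003 -0.001  0.612] [-0.001 -0.001  0.   ]
```

```bash
python3 -m handwheel '0 0 .2 0 0 0 -1;0 0 .4 0 0 0 -1;0 0 .57 0 0 0 -1;0 0 .6 0 0 0 -1;0 0 .6 0 0 0 -1;0 -.1 .6 0 0 0 -1;0 -.2 .6 0 0 0 -1' | grep -E "pos|contact|width"
python3 -m handwheel '-.08 -.08 0 0 0 0 -1;-.16 -.16 0 0 0 0 -1;-.24 -.24 0 0 0 0 -1;-.32 -.32 0 0 0 0 -1;-.4 -.4 0 0 0 0 -1;-.48 -.48 0 0 0 0 -1;-.56 -.56 0 0 0 0 -1;-.63 -.63 0 0 0 0 -1'
python3 - <<'E'
from h import *
s=cap('side')
for n in ('off_ply','off_step','off_post','off_slab'):
  for r in viewer.cut_out(n+'_mid',s)[:1]:
    m=np.argwhere(r['pixels']);w=np.array([at(s,q[::-1],OFF[n]*.5)[:2] for q in m]);print(n,round(r['score'],2),at(s,r['centre'],OFF[n]*.6)[:2].round(),w.min(0).round(),w.max(0).round())
E
```

```text
tool_pos: [360.6, -150.2, 31.5]
contact_force: [0.4, -0.7, -2.4]
grip_width: 23.6
time: 33.58
tool_pos: [450.4, -150.1, 31.5]
tcp_rot: [-3.136, -0.003, -2.355]
contact_force: [-1.3, 0.3, -3.2]
grip_width: 23.8
finger_force: 30.0
off_ply 0.71 [ 547. -160.] [ 519. -200.] [ 581. -113.]
off_step 0.53 [539. -86.] [ 518. -139.] [553. -66.]
off_post 0.88 [ 494. -179.] [ 459. -221.] [ 531. -133.]
off_slab 0.81 [ 445. -233.] [ 407. -273.] [ 489. -187.]
```

```bash
python3 -m handwheel '0 .1 0 0 0 0 -1;0 .15 -.3 0 0 0 -1;0 .15 -.6 0 0 0 -1;-.3 .3 -.6 0 0 0 -1;-.6 .5 -.6 0 0 0 -1;-.9 .6 -.6 0 0 0 -1;-.9 .7 -.6 0 0 0 -1;-.9 .7 -.6 0 0 0 -1' | grep -E "pos|width"
python3 -m handwheel '-.4 0 0 0 0 .04 -1;-.49 0 0 0 0 .08 -1;-.49 0 0 0 0 .12 -1;-.49 0 0 0 0 .16 -1;-.49 0 0 0 0 .2 -1;-.49 0 0 0 0 .24 -1;-.49 0 0 0 0 .25 -1;-.49 0 0 0 0 .25 -1' | grep -E "pos|width|rot"
python3 go.py 496 5 29 3.1416
```

```text
tool_pos: [460.4, -33.4, 89.8]
grip_width: 23.9
tool_pos: [496.1, -2.0, 89.7]
tcp_rot: [-3.137, -0.001, 3.14]
grip_width: 23.9
pos [496.1  -2.   89.7] [-3.137e+00 -1.000e-03  3.140e+00] t 35.2
[0.001 0.073 0.606] [-0.002 -0.    -0.   ]
```

```bash
python3 -m handwheel '0 .1 .2 0 0 0 -1;0 .1 .4 0 0 0 -1;0 .1 .57 0 0 0 -1;0 .1 .6 0 0 0 -1;0 .1 .6 0 0 0 -1' | grep -E "pos|contact|width"
python3 -m handwheel '0 -.12 0 0 0 0 -1;0 -.25 0 0 0 0 -1;0 -.37 0 0 0 0 -1;0 -.5 0 0 0 0 -1;0 -.62 0 0 0 0 -1;0 -.75 0 0 0 0 -1;0 -.87 0 0 0 0 -1;0 -1 0 0 0 0 -1' | grep -E "pos|contact|width"
python3 -m handwheel '0 -.12 0 0 0 0 -1;0 -.25 0 0 0 0 -1;0 -.37 0 0 0 0 -1;0 -.5 0 0 0 0 -1;0 -.62 -.01 0 0 0 -1;0 -.75 -.01 0 0 0 -1;0 -.87 -.01 0 0 0 -1;0 -1 -.01 0 0 0 -1' | grep -E "pos|contact|width"
python3 - <<'E'
from h import *
s=cap('side')
for n in ('off_ply','off_step','off_post','off_slab'):
  for r in viewer.cut_out(n+'_mid',s)[:1]:
    m=np.argwhere(r['pixels']);w=np.array([at(s,q[::-1],OFF[n]*.5)[:2] for q in m]);print(n,round(r['score'],2),at(s,r['centre'],OFF[n]*.6)[:2].round(),w.min(0).round(),w.max(0).round())
E
```

```text
tool_pos: [495.8, 8.2, 29.0]
contact_force: [-0.1, -0.3, -2.5]
grip_width: 23.5
tool_pos: [497.4, -92.7, 30.7]
contact_force: [0.3, 0.3, -2.1]
grip_width: 23.6
tool_pos: [497.1, -192.4, 31.6]
contact_force: [-1.0, 0.6, -2.4]
grip_width: 23.8
off_ply 0.89 [ 577. -246.] [ 540. -279.] [ 617. -215.]
off_step 0.97 [ 509. -244.] [ 469. -277.] [ 550. -224.]
off_post 0.86 [ 482. -298.] [ 456. -340.] [ 512. -252.]
off_slab 0.86 [ 416. -277.] [ 386. -318.] [ 460. -240.]
```

```bash
python3 -m handwheel '0 -.12 0 0 0 0 -1;0 -.25 0 0 0 0 -1;0 -.37 0 0 0 0 -1;0 -.5 0 0 0 0 -1;0 -.62 0 0 0 0 -1;0 -.75 0 0 0 0 -1;0 -.75 0 0 0 0 -1' | grep -E "pos|contact|width"
python3 -m handwheel '0 .3 0 0 0 0 -1;0 .5 -.3 0 0 0 -1;0 .8 -.6 0 0 0 -1;0 1 -.6 0 0 0 -1;-.3 1 -.6 0 0 0 -1;-.7 1 -.6 0 0 0 -1;-.76 1 -.6 0 0 0 -1;-.76 1 -.6 0 0 0 -1' | grep -E "pos|contact|width"
cat > m4.py <<'E'
from h import *
t=cap('top');s=cap('side')
for k,p in (('s',s),('t',t)):
 for n in OFF:
  for r in viewer.cut_out(n+'_mid',p)[:1]:
    if r['score']<.5: continue
    m=np.argwhere(r['pixels']);w=np.array([at(p,q[::-1],OFF[n]*(.5 if k=='s' else 1)+3)[:2] for q in m]);print(k,n,round(r['score'],2),at(p,r['centre'],OFF[n]*.6+3)[:2].round(),w.min(0).round(),w.max(0).round())
E
python3 m4.py; python3 go.py 575 -170 30 3.1416
```

```text
tool_pos: [496.0, -267.1, 31.5]
contact_force: [-1.7, 5.5, -1.6]
grip_width: 24.4
tool_pos: [575.6, -167.0, 91.4]
contact_force: [-1.1, -0.3, -3.3]
grip_width: 23.8
s off_block 0.9 [ 575. -358.] [ 530. -394.] [ 622. -319.]
s off_strip 0.53 [457. 441.] [445. 427.] [489. 506.]
s off_ply 0.61 [ 584. -305.] [ 546. -331.] [ 624. -271.]
s off_step 0.59 [ 515. -318.] [ 468. -353.] [ 551. -298.]
s off_leg 0.95 [ 596. -445.] [ 559. -468.] [ 636. -412.]
s off_post 0.76 [ 483. -376.] [ 454. -416.] [ 513. -331.]
s off_rail 0.74 [ 578. -397.] [ 537. -436.] [ 628. -366.]
s off_slab 0.87 [ 413. -309.] [ 381. -358.] [ 457. -274.]
t off_block 0.61 [ 572. -364.] [ 541. -386.] [ 606. -330.]
t off_strip 0.71 [434. 356.] [420. 333.] [458. 374.]
t off_ply 0.61 [ 564. -317.] [ 543. -335.] [ 601. -294.]
t off_step 0.93 [ 507. -313.] [ 476. -343.] [ 540. -292.]
t off_leg 0.59 [ 593. -444.] [ 565. -475.] [ 625. -415.]
t off_post 0.89 [ 476. -375.] [ 461. -406.] [ 501. -339.]
t off_rail 0.74 [ 582. -409.] [ 545. -423.] [ 616. -375.]
t off_slab 0.72 [ 410. -307.] [ 378. -347.] [ 452. -275.]
pos [ 573.2 -165.9   91.6] [-3.137  0.    -3.14 ] t 39.3
[-0.018 -0.038  0.616] [-0.001  0.     0.   ]
```

All seven offcuts are 60 mm or more behind the front edge. Now bring the block back to the mat at (590,343).

```bash
python3 -m handwheel '0 .35 0 0 0 0 -1;0 .7 0 0 0 0 -1;-.04 1 0 0 0 0 -1;-.04 1 0 0 0 0 -1' | grep -E "pos|width"
python3 -m handwheel '0 .35 0 0 0 0 -1;0 .7 0 0 0 0 -1;-.04 1 0 0 0 0 -1;-.04 1 0 0 0 0 -1' | grep -E "pos|width"
python3 -m handwheel '0 .35 0 0 0 0 -1;0 .7 0 0 0 0 -1;-.04 1 0 0 0 0 -1;-.04 1 0 0 0 0 -1' | grep -E "pos|width"
python3 -m handwheel '0 .35 0 0 0 0 -1;0 .7 0 0 0 0 -1;-.03 1 0 0 0 0 -1;-.03 1 0 0 0 0 -1' | grep -E "pos|width"
python3 -m handwheel '0 .35 0 0 0 0 -1;0 .7 0 0 0 .04 -1;-.02 1 0 0 0 .08 -1;-.02 1 0 0 0 .12 -1;-.02 1 0 0 0 .16 -1;-.02 1 0 0 0 .2 -1;-.02 1 0 0 0 .24 -1;-.02 1 0 0 0 .25 -1' | grep -E "pos|width"
python3 -m handwheel '0 0 0 0 0 .04 -1;0 0 0 0 0 .08 -1;0 0 0 0 0 .12 -1;0 0 0 0 0 .16 -1;0 0 0 0 0 .2 -1;0 0 0 0 0 .24 -1;0 0 0 0 0 .25 -1;0 0 0 0 0 .25 -1' | grep -E "pos|width"
python3 go.py 590 343 29 1.5708
```

```text
tool_pos: [577.1, -60.6, 91.1]
grip_width: 23.7
tool_pos: [581.1, 39.1, 90.7]
grip_width: 24.0
tool_pos: [585.1, 138.9, 90.3]
grip_width: 23.8
tool_pos: [587.9, 238.8, 89.7]
grip_width: 23.4
tool_pos: [590.1, 332.9, 89.0]
grip_width: 23.8
tool_pos: [590.2, 332.8, 89.1]
grip_width: 24.1
pos [590.2 332.8  89.1] [-3.142  0.005  1.57 ] t 42.0
[ 0.105 -0.002  0.601] [-0.     0.002 -0.   ]
```

```bash
python3 -m handwheel '.1 0 .2 0 0 0 -1;.1 0 .4 0 0 0 -1;.1 0 .53 0 0 0 -1;.1 0 .57 0 0 0 -1;.1 0 .59 0 0 0 -1;.1 0 .6 0 0 0 -1' | grep -E "pos|contact"
python3 -m handwheel '0 0 .01 0 0 0 -1;0 0 .015 0 0 0 -1;0 0 .015 0 0 0 -1' | grep -E "pos|contact"
python3 -m handwheel '0 0 0 0 0 0 0;0 0 0 0 0 0 .5;0 0 0 0 0 0 1;0 0 0 0 0 0 1;0 0 0 0 0 0 1;0 0 0 0 0 0 1;0 0 0 0 0 0 1;0 0 0 0 0 0 1' | grep -E "pos|contact|width"
python3 -m handwheel '0 0 -.2 0 0 0 1;0 0 -.5 0 0 0 1;0 0 -.9 0 0 0 1;0 0 -1 0 0 0 1;0 0 -1 0 0 0 1' | grep -E "pos|contact|width"
python3 m3.py; python3 go.py 437.5 340 120 1.5708
```

```text
tool_pos: [590.2, 343.4, 29.8]
contact_force: [-0.6, -1.3, -0.6]
tool_pos: [590.5, 343.6, 29.7]
contact_force: [-1.4, -3.4, 4.5]
tool_pos: [589.6, 343.8, 27.7]
contact_force: [0.3, 0.5, 0.4]
grip_width: 72.7
tool_pos: [591.9, 345.4, 132.7]
contact_force: [0.0, 0.3, 0.1]
grip_width: 91.8
s 0.86 [227.0, 187.3] [161 213] [201 244]
.......oooo#o...................
......o########.................
......o##########o..............
......o############o............
......o##############o..........
......o###############o.........
......oo###############.........
...ooooo###############.........
.ooooooo###############.........
ooooooooo#ooooo#########........
##ooooooooooooo########oo.......
####ooooooooooo########oooo.....
.#####ooooooooo########ooooo....
..######oooooooo#######ooooooo..
...oo####oooooooooooooooooooooo.
.....######ooooooooooooooooooooo
.......######ooooooooooooooooooo
........#o###ooooooooooooooooooo
..........##ooooooooooooooooooo.
...........##oooooooooo###......
..............o##...............
s 0.41 [347.8, 247.3] [177 239] [313 476]
t 0.81 [146.1, 230.8] [221 127] [24
[... 1009 characters left out ...]
oooooooooooooooooo###.
............................###########.
sole ((588.5877685546875, 326.6448059082031), (67.56352996826172, 105.97184753417969), 0.19415830075740814)
bar ((578.9063720703125, 313.326416015625), (60.21392822265625, 101.78430938720703), 1.3971282243728638)
off_block [(0.73, array([ 575., -373.]))]
off_strip [(0.33, array([586., 282.]))]
off_ply [(0.83, array([ 576., -298.]))]
off_step [(0.74, array([587., 320.]))]
off_leg [(0.74, array([ 599., -444.]))]
off_post [(0.59, array([ 474., -375.]))]
off_rail [(0.83, array([ 591., -401.]))]
off_slab [(0.85, array([ 417., -308.]))]
pos [589.5 344.2 127.4] [-3.141  0.005  1.572] t 44.4
[-0.04  -1.52   0.074] [-0.     0.002  0.   ]
```

Block stands upright on the mat: sole right edge is at y≈274, so its centre is at about (589,334). Now to the mushroom head.

```bash
python3 -m handwheel '0 -.4 0 0 0 0 1;0 -.8 0 0 0 0 1;-.04 -1 0 0 0 0 1;-.04 -1 0 0 0 0 1' | grep -E "pos"
python3 -m handwheel '0 -.4 .1 0 0 0 1;0 -.52 .3 0 0 0 1;0 -.52 .5 0 0 0 1;0 -.52 .5 0 0 0 1;0 -.52 .5 0 0 0 1' | grep -E "pos"
python3 go.py 437.5 340 32 1.5708
```

```text
tool_pos: [485.3, 340.0, 128.0]
tool_pos: [438.0, 339.8, 77.5]
pos [438.  339.8  77.5] [-3.141  0.005  1.572] t 45.2
[ 0.004 -0.005  0.455] [-0.     0.002  0.   ]
```

```bash
python3 -m handwheel '0 0 .15 0 0 0 1;0 0 .3 0 0 0 1;0 0 .4 0 0 0 1;0 0 .45 0 0 0 1;0 0 .45 0 0 0 1' | grep -E "pos|contact"
python3 -m handwheel '0 0 0 0 0 0 -1;0 0 0 0 0 0 -1;0 0 0 0 0 0 -1;0 0 0 0 0 0 -1;0 0 0 0 0 0 -1;0 0 0 0 0 0 -1;0 0 0 0 0 0 -1;0 0 0 0 0 0 -1' | grep -E "pos|contact|width"
python3 -m handwheel '0 0 0 0 0 0 -1;0 0 0 0 0 0 -1;0 0 0 0 0 0 -1;0 0 0 0 0 0 -1' | grep -E "pos|contact|width|finger"
```

```text
tool_pos: [437.9, 339.5, 32.3]
contact_force: [-0.3, 0.1, -1.5]
tool_pos: [437.6, 339.7, 32.8]
contact_force: [-0.6, 0.1, -0.9]
grip_width: 43.0
tool_pos: [438.6, 339.7, 32.9]
contact_force: [5.8, -0.9, -1.9]
grip_width: 39.1
finger_force: 30.0
```

Gripped the head (39 mm). Turn clockwise about 0.75 rad, then let go and rise.

```bash
python3 -m handwheel '0 0 0 0 0 .03 -1;0 0 0 0 0 .06 -1;0 0 0 0 0 .09 -1;0 0 0 0 0 .12 -1;0 0 0 0 0 .15 -1;0 0 0 0 0 .18 -1;0 0 0 0 0 .21 -1;0 0 0 0 0 .24 -1'
python3 -m handwheel '0 0 0 0 0 0 -1;0 0 0 0 0 0 0.5;0 0 0 0 0 0 1;0 0 0 0 0 0 1;0 0 0 0 0 0 1;0 0 0 0 0 0 1;0 0 0 0 0 0 1;0 0 0 0 0 0 1'
python3 -m handwheel '0 0 -.2 0 0 0 1;0 0 -.5 0 0 0 1;0 0 -.9 0 0 0 1;0 0 -1 0 0 0 1;0 0 -1 0 0 0 1' | grep -E "pos|contact|width"
python3 -m handwheel '-.8 0 -.3 0 0 0 1;-.8 0 -.3 0 0 0 1;-1 0 -.3 0 0 0 1;-1 0 -.3 0 0 0 1' | grep pos
python3 - <<'E'
from h import *
s=cap('side')
f=s['frame'].astype(int);m=(f[:,:,0]>110)&(f[:,:,1]<60)&(f[:,:,2]<60);q=np.argwhere(m);print(len(q),q.mean(0),q.min(0),q.max(0))
E
python3 m3.py|grep -vE '^[.o#]+$'; python3 m4.py
```

```text
time: 47.25
tool_pos: [438.6, 339.9, 33.8]
tcp_rot: [3.137, 0.001, 0.813]
contact_force: [2.3, -1.3, 5.7]
grip_width: 39.2
finger_force: 30.0
time: 47.92
tool_pos: [437.4, 339.6, 32.6]
tcp_rot: [3.139, 0.004, 0.818]
contact_force: [-0.4, 0.7, 0.1]
grip_width: 81.3
finger_force: 0.0
tool_pos: [439.6, 341.3, 136.5]
contact_force: [0.3, -0.0, -0.7]
grip_width: 92.3
tool_pos: [365.8, 264.7, 162.5]
87 [179.74712644 178.16091954] [174 172] [185 184]
s 0.56 [228.2, 186.0] [160 213] [201 244]
t 0.7 [140.0, 230.8] [220 118] [246 166]
sole ((589.408203125, 337.7122802734375), (70.80884552001953, 128.91827392578125), 1.385023832321167)
bar ((582.5932006835938, 324.53057861328125), (68.10661315917969, 123.9985122680664), 1.3851779699325562)
off_block [(0.7, array([ 574., -362.]))]
off_strip [(0.51, array([ 581., -310.]))]
off_ply [(0.86, array([ 575., -313.]))]
off_step [(0.93, array([ 507., -311.]))]
off_leg [(0.83, array([ 594., -444.]))]
off_post [(0.7, array([751., 280.]))]
off_rail [(0.67, array([ 574., -404.]))]
off_slab [(0.94, array([ 412., -309.]))]
s off_block 0.63 [ 571. -361.] [ 530. -391.] [ 622. -321.]
s off_ply 0.85 [ 583. -298.] [ 546. -333.] [ 626. -273.]
s off_step 0.95 [ 516. -314.] [ 468. -351.] [ 549. -298.]
s off_leg 0.89 [ 597. -442.] [ 559. -469.] [ 636. -413.]
s off_post 0.56 [ 481. -375.] [ 455. -414.] [ 513. -333.]
s off_rail 0.74 [ 582. -403.] [ 537. -438.] [ 630. -365.]
s off_slab 0.57 [ 414. -316.] [ 381. -358.] [ 457. -274.]
t off_block 0.62 [ 575. -363.] [ 538. -386.] [ 603. -330.]
t off_ply 0.95 [ 574. -311.] [ 543. -340.] [ 615. -278.]
t off_step 0.67 [ 509. -312.] [ 475. -343.] [ 540. -292.]
t off_leg 0.93 [ 595. -448.] [ 565. -475.] [ 625. -415.]
t off_post 0.69 [ 417. -312.] [ 381. -344.] [ 449. -275.]
t off_rail 0.8 [ 585. -407.] [ 545. -426.] [ 616. -377.]
t off_slab 0.59 [ 418. -312.] [ 381. -345.] [ 450. -278.]
```

```bash
python3 -m handwheel '0 0 0 0 0 0 1;0 0 0 0 0 0 1;0 0 0 0 0 0 1;0 0 0 0 0 0 1' | grep pos; python3 -c "
from plant import bot
print(bot.close_job())"
```

```text
tool_pos: [369.2, 267.2, 163.1]
the job is handed in; nothing more can be done
None
```

The job is handed in at about 49 s of the 210 s allowed (the hand-in returned no verdict): by the last camera readings all seven offcuts are at least 60 mm inside the pan, the push block is upright on its mat and the mushroom head is right out again, although the grip slackened once mid-sweep and I had to right and regrasp the block.

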